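# Fit the bowl chuck to the drying turner and switch it on with the stylus

## Robot

A 6-joint arm with a two-finger parallel gripper is mounted at the origin on the work surface. World frame = base frame: x ahead of the robot, y to its left, z up, the work surface at z = 0. Lengths are in m, angles in rad, forces in N, time in s.
With the tool pointing down it reaches from about 0.25 to 0.775 m from the base axis. Payload 4 kg.
Tool frame: the origin (TCP) lies on the centre line of the jaws, within the pads' length; the fingertips stand 8 mm ahead of it and the grasp point (between the pads) lies 11 mm behind it; z points along the fingers, y is the direction in which the jaws open and shut (so a half turn about z gives the same grasp; the last joint's range is limited). The gripper opens to 94 mm and grips with 3 to 60 N. Pads are 16 mm wide; open, the fingers measure 119 mm over their backs; the gripper's body (75 mm by 177 mm) begins 78 mm behind the grasp point.
Start: joints at [-1.392, 0.087, 1.371, -0, 1.684, -0.103], TCP at [0.153, -0.528, 0.191] pointing down, gripper open.
Joint ranges: [-3.1, 3.1], [-0.76, 2.03], [0.27, 2.55], [-1.08, 4.22], [0.17, 2.65], [-2.57, 2.57]. Speed limits (rad/s): [2.79, 2.79, 3.14, 3.14, 3.14, 3.14].

## Interface

Orientations are given as [roll, pitch, yaw] about the fixed x, y, z axes, in that order (R = Rz(yaw) Ry(pitch) Rx(roll)).
In Python, from bench import robot gives the robot as it stands.
- The arm moves only by the shell command python3 -m crank 'ROWS' [OPENING]. ROWS is JSON, a list of rows, each a list of 4 numbers: the shift along the tool's x, y, z scaled (see below), then the turn about the tool's z scaled (see below). A call has exactly 10 rows; each row shifts and turns the commanded pose from where the row before left it, along the tool's axes as they then stand; what a row does not reach is not made up. The controller multiplies each number of a shift by 0.2 m and each number of a turn by pi/2 rad. A row lasts 1/8 s, in which the tool goes at most 62.5 mm and 10.7 degrees, less where a joint would pass 70% of its speed; a pose out of reach is approached as far as the arm can. A call with a number of a shift or a turn outside -1 to 1 is refused whole. A call with a gripper value outside its range is refused whole. OPENING is the gripper command: -1 is fully open, 1 is shut, values between are in proportion, set as the call begins (- or left out, the last holds). The fingers move at their own pace and stop on an object; the grip force is fixed at half the most. Time passes only in rows, so rows that do not move let the fingers close, or fill a call up. It gives the time, the measured TCP pose, the force and the opening at its end, in the units of the state.
- robot.get_obs(): the state, without advancing time (a new reading comes with each control period).
- robot.snapshot(name): name is "scene" or "side" or "wrist"; returns (picture, depth): 420x560x3 uint8, red, green, blue; 420x560 float32, m along the optical axis (not along the pixel's ray), 0 where there is no reading.
- robot.camera_params(name): a dict with "fx", "fy", "cx", "cy" (pixels), "world_from_camera" (4x4, takes a point from camera to world coordinates). Camera axes: x right, y down, z forward; pixel columns grow to the right and rows downward; lengths in m; the calibration is good to about 2 mm. A picture is of the moment at which its call begins: read the wrist's pose just before it. camera_params takes no time and is no camera call; for the wrist camera it gives the pose at the moment of the call.
- robot.close_job(): hands the job in, once; it reports no verdict.
The state is a dict: "time": time; "joint_positions": joint angles; "qvel": joint speeds; "joint_torque": joint torques, N m; "tool_pos": TCP position; "ee_rot": TCP orientation; "wrist_force": force on the tool from outside, world axes, zero at the start; "wrist_torque": the same for the moment, N m; "width": finger opening in m.
Only numpy, scipy, OpenCV 4.12 (cv2) and the standard library are available. Lean on these libraries where they do the work, as an engineer would, in place of code of your own. Each camera call takes 0.05 s, during which the arm holds its last target.

## Task

Get the lacquer turner running: first turn the loose wooden chuck to match the flats of the turner's free shaft, slide it fully home and let go. Then take the orange stylus from the rack and use its tip, aslant under the clear dust guard, to flip only the red rocker on (far half down), and put the stylus back upright in its hole in the rack with its collar resting on top. Leave the white rockers, the wet bowl, the jar, the rice bowl and the brush as they are.

Things in the scene. Friction and masses are not known exactly. Their poses are not given: they have to be found in the camera images.
- chuck: loose wooden bowl chuck: square hub 48 x 48 mm, 20 mm high, with a square grip stem 22 x 22 mm up to 60 mm above the underside; 0.08 to 0.17 kg. A slot 23 mm (along its x) by 15 mm (along its y), 20 mm deep, opens in the underside. A yellow stripe along the tops of hub and stem shows the slot's long way (x). Origin: centre of the underside.
- shaft: the turner's free drive shaft, fixed, does not turn: steel, two flats, section 20 mm (along its x) by 12 mm (along its y), 18 mm high with a domed top, upright. Origin: centre of its foot, on the turner's top face 50 mm above the table; z up. The chuck is home when its underside rests on that face (origins coincide, x axes parallel, either way round).
- turner: grey drying turner, a fixed motor box 240 mm (its x) by 120 mm (its y), 50 mm high, with two stations on its top 60 mm either side of its middle along x: the free shaft and one that already has its chuck and carries the wet bowl. It may stand to the robot's left or right. Origin: centre of the underside.
- wet_bowl: freshly lacquered black bowl, 96 mm across, 46 mm high, standing loose on the other station 120 mm from the shaft, its foot 78 mm and its rim 124 mm above the table. Bystander. Origin: centre of its foot.
- console: fixed white control console 150 mm (x) by 180 mm (y), 60 mm high; its front is -x, towards the robot, z up. Six rockers stand on its top in a row along its y, at y = -50, -30, -10, 10, 30, 50 mm, pivots at x = 0, 68 mm high; a clear dust guard is above them. Origin: centre of the underside.
- console_row (a point): middle of the rocker row on the pivot line, 68 mm above the table; axes as the console's. Guard: clear 6 mm plate 128 to 134 mm above the table, 16 mm before to 75 mm beyond this point, full width, on two posts (12 x 10 mm) 62 mm beyond it and 84 mm to either side. Front open below the guard: rockers can be reached only aslant, from the front.
- sw_red (a joint): angle of the red rocker: -0.25 off (front half down, far half raised), +0.25 on (far half, away from the robot, down); stops at both; friction holds it where it is left. About 2 N straight down on its far half turns it. Count it on above 0.2.
- sw_red_far (a point): point on the top face of the red rocker in the middle of its far half, 11 mm beyond the pivot and 3 mm above it in the rocker's own frame: press here, downwards (it sinks about 5.5 mm). The rocker is a flat paddle 34 mm long (console x) and 14 mm wide, 6 mm thick; neighbours are 20 mm away to either side. The red one may be in any of the six places.
- stylus: loose stylus with orange handle, 0.05 kg: square grip 14 x 14 mm from 5 to 60 mm above the origin, round collar 24 mm across and 5 mm thick at the grip's foot, steel shank 6 mm across reaching 90 mm down to a round tip. Origin: centre of the collar's underside; z up along the grip. Starts upright in one hole of the rack, the collar resting on the rack's top.
- stylus_tip (a point): very end of the stylus's shank, on its axis, 90 mm below its origin.
- rack: fixed wooden tool rack 70 mm (x) by 130 mm (y), top plate 12 mm thick with its upper face 110 mm above the table, 92 mm of open space below, end walls at +-y. Two square holes 17 x 17 mm at y = -33 and +33 mm hold the stylus and a brush, either way round. It stands on the other side of the console from the turner. Origin: centre of the underside.
- rack_hole0 (a point): mouth of the rack's hole at its y = -33 mm: centre, level with the top face.
- rack_hole1 (a point): mouth of the rack's hole at its y = +33 mm: centre, level with the top face.
- brush: lacquer brush with round dark wooden grip 12 mm across, 55 mm high above the rack's top, collar 24 mm across, in the rack's other hole, 66 mm from the stylus. Bystander. Origin: centre of the collar's underside.
- jar: amber glass jar with black cap, 44 mm across, 60 mm high, on the table beside the chuck. Bystander. Origin: centre of the underside.
- rice_bowl: white china bowl, 110 mm across, 50 mm high, on the table beyond the rack. Bystander. Origin: centre of the underside.
- sw_a_far (a point): middle of the far half of a white rocker's top face; a rocker of the same size and kind as the red one, some on, some off, to be left as it is.
- sw_b_far (a point): middle of the far half of a white rocker's top face; a rocker of the same size and kind as the red one, some on, some off, to be left as it is.
- sw_c_far (a point): middle of the far half of a white rocker's top face; a rocker of the same size and kind as the red one, some on, some off, to be left as it is.
- sw_d_far (a point): middle of the far half of a white rocker's top face; a rocker of the same size and kind as the red one, some on, some off, to be left as it is.
- sw_e_far (a point): middle of the far half of a white rocker's top face; a rocker of the same size and kind as the red one, some on, some off, to be left as it is.
Mind the look-alikes: they are no part of the job. What is shaped like the chuck but pink is not meant. Of the things that look like the stylus, the smaller one is meant.

How it is judged:
On the way, in this order (a step that is already met when the one before it is completed fails the run):
1. the chuck is home on the shaft, let go (horizontal distance between chuck and shaft below 0.004 m and z of chuck in the frame of shaft below 0.003 m and angle between chuck's own z axis and vertical below 0.08 rad and angle between the x axis of chuck and the x axis of shaft, either way round below 0.2 rad and contact force between the fingers and chuck below 0.1 N), for 0.2 s.
2. the stylus tip has flipped the red rocker on (value of joint sw_red above 0.2 rad and distance between stylus_tip and sw_red_far below 0.015 m), for 0.05 s.
3. the stylus is back in the rack, let go (((horizontal distance between stylus and rack_hole0 below 0.011 m and z of stylus in the frame of rack_hole0 below 0.005 m) or (horizontal distance between stylus and rack_hole1 below 0.011 m and z of stylus in the frame of rack_hole1 below 0.005 m)) and angle between stylus's own z axis and vertical below 0.15 rad and contact force between the fingers and stylus below 0.1 N), for 0.2 s.
At the end, for the whole second after the job is handed in: Chuck home on shaft (4 mm sideways, 3 mm high, tilt 0.08, flats 0.2 rad); red rocker above 0.2 rad; stylus in a rack hole (11 mm, collar within 5 mm of the top, 0.15 rad of upright); both released, at rest. White rockers within 3 mm, wet bowl 12, brush 15, jar and rice bowl 20 mm of their starts (all of step 1 and all of step 3 and value of joint sw_red above 0.2 rad and linear speed of each of stylus, chuck below 0.02 m/s and not (distance of sw_a_far from where it was at the start of the episode above 0.003 m) and not (distance of sw_b_far from where it was at the start of the episode above 0.003 m) and not (distance of sw_c_far from where it was at the start of the episode above 0.003 m) and not (distance of sw_d_far from where it was at the start of the episode above 0.003 m) and not (distance of sw_e_far from where it was at the start of the episode above 0.003 m) and distance of wet_bowl from where it was at the start of the episode below 0.012 m and distance of each of jar, rice_bowl from where it was at the start of the episode below 0.02 m and distance of brush from where it was at the start of the episode below 0.015 m); the robot touches nothing.
It fails at once if a white rocker is moved (over 3 mm at its far half) (distance of any of sw_a_far, sw_b_far, sw_c_far, sw_d_far, sw_e_far from where it was at the start of the episode above 0.003 m).
It fails at once if a bystander is displaced (wet bowl 12 mm, brush 15 mm, jar or rice bowl 20 mm) (distance of wet_bowl from where it was at the start of the episode above 0.012 m or distance of any of jar, rice_bowl from where it was at the start of the episode above 0.02 m or distance of brush from where it was at the start of the episode above 0.015 m).
It also fails if it takes over 62 s, if anything falls off the work surface, if the arm or the gripper's body presses on something with over 40 N, if the wrist force passes 120 N, or if a joint passes its speed limit or range.

## Working session

There is one attempt and no reset: what is moved stays moved. The work goes in short steps, Python scripts to look and compute and a shell command to move; the robot and the scene stay as the last step left them, time stands still between calls to the robot, and variables do not carry over. Pictures are saved under pics/ and viewed, and the job is handed in when it is done.

```bash
ls; mkdir -p pics
cat > h.py <<'E'
import numpy as np, cv2
from bench import robot
def snap(n,f):
    P=robot.camera_params(n); im,d=robot.snapshot(n)
    cv2.imwrite('pics/'+f+'.png',cv2.cvtColor(im,cv2.COLOR_RGB2BGR))
    np.savez('pics/'+f+'.npz',im=im,d=d,**{k:np.array(v) for k,v in P.items()})
    return im,d,P
def load(f):
    z=np.load('pics/'+f+'.npz'); return z['im'],z['d'],z
def pts(d,P):
    h,w=d.shape; u,v=np.meshgrid(np.arange(w),np.arange(h))
    X=np.stack([(u-P['cx'])/P['fx']*d,(v-P['cy'])/P['fy']*d,d,np.ones_like(d)],-1)
    return (X@np.array(P['world_from_camera']).T)[...,:3]
E
python3 - <<'E'
from h import *
print(robot.get_obs())
for n in ['scene','side','wrist']:
    im,d,P=snap(n,n+'0'); print(n,np.round(P['world_from_camera'],3),P['fx'])
E
```

```text
pics
{'time': 0.0, 'joint_positions': array([-1.39212929e+00,  8.79178170e-02,  1.37221868e+00, -1.33692151e-05,
        1.68360027e+00, -1.03126684e-01]), 'qvel': array([-0.00025972,  0.00092572, -0.00084992,  0.00045337, -0.00081855,
       -0.0016949 ]), 'joint_torque': array([ 1.69593745e-04, -3.40177989e+01, -3.02425504e+01,  7.18668429e-02,
        3.29808611e-02, -1.85307904e-04]), 'tool_pos': array([ 0.15281794, -0.52774707,  0.18964258]), 'ee_rot': array([-3.13945856e+00, -2.07507138e-04,  2.81792013e-01]), 'wrist_force': array([0.6815127 , 0.74809628, 0.64462627]), 'wrist_torque': array([-0.04152944, -0.02670089, -0.02307482]), 'width': 0.0935556109962287}
scene [[ 0.847  0.461 -0.265  0.818]
 [ 0.531 -0.72   0.446 -0.446]
 [ 0.015 -0.519 -0.855  1.04 ]
 [ 0.     0.     0.     1.   ]] 529.4257511251125
side [[ 0.982 -0.135  0.132  0.391]
 [-0.189 -0.74   0.645 -0.525]
 [ 0.011 -0.658 -0.753  0.751]
 [ 0.     0.     0.     1.   ]] 392.0487525296929
wrist [[ 0.279 -0.934 -0.222  0.217]
 [-0.96  -0.272 -0.062 -0.51 ]
 [-0.002  0.231 -0.973  0.383]
 [ 0.     0.     0.     1.   ]] 325.15698582112407
```

View pics/scene0.png

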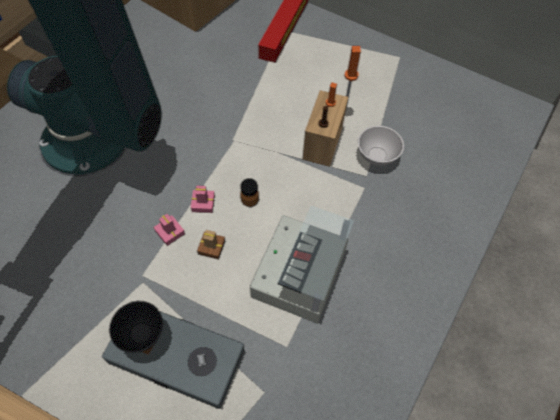

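View pics/side0.png

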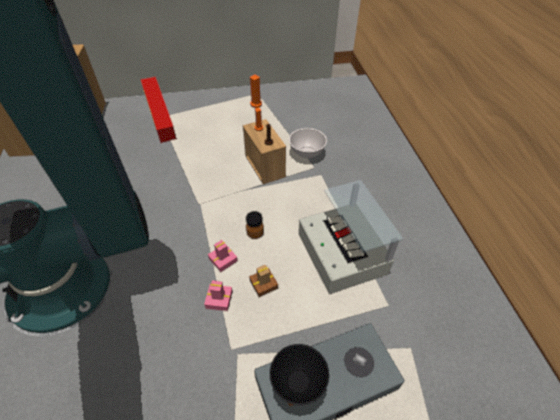

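View pics/wrist0.png

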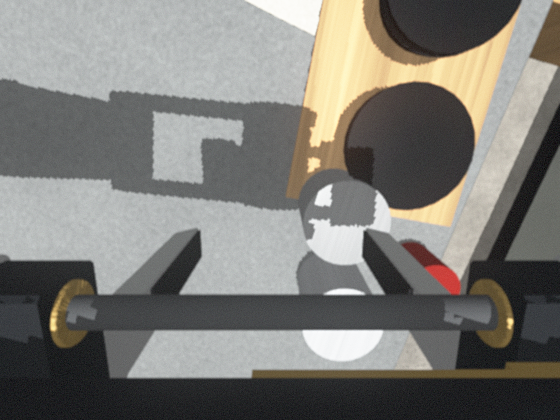

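Run:
```python
from h import *
for f in ['scene0','side0']:
    im,d,z=load(f); X=pts(d,z)
    X[d==0]=np.nan
    for nm,uv in {'scene0':{'chuckstem':(209,235),'jar':(249,184),'shaft':(203,360),'wet':(137,320),'rack':(330,100),'orange':(332,90),'tall':(353,50),'rice':(380,150),'cons':(285,240),'red':(302,255)},'side0':{'chuckstem':(264,270),'jar':(254,217),'shaft':(359,361),'wet':(298,370),'orange':(257,115),'red':(342,232),'tall':(255,80)}}[f].items():
        print(f,nm,np.round(X[uv[1],uv[0]],3))
    # ortho, 1.5mm/px : x 0.1..0.9 -> rows up, y -0.7..0.6 
    s=0.0015; H=int(.8/s);W=int(1.2/s)
    o=np.zeros((H,W,3),np.uint8); zb=np.full((H,W),-1.)
    U=cv2.resize(im,None,fx=3,fy=3); XX=cv2.resize(X.astype(np.float32),None,fx=3,fy=3,interpolation=cv2.INTER_NEAREST) 
    r=((0.85-XX[...,0])/s); c=((0.6-XX[...,1])/s)
    ok=np.isfinite(r)&(r>=0)&(r<H)&(c>=0)&(c<W)&(XX[...,2]>-.02)
    order=np.argsort(XX[...,2][ok])
    o[r[ok].astype(int)[order],c[ok].astype(int)[order]]=U[ok][order]
    cv2.imwrite('pics/ortho_'+f+'.png',o[...,::-1])
for f,b in [('scene0',(140,170,360,420)),('side0',(190,170,420,420))]:
    im=cv2.imread('pics/'+f+'.png'); cv2.imwrite('pics/c_'+f+'.png',cv2.resize(im[b[1]:b[3],b[0]:b[2]],None,fx=2.4 if 'n' in f else 2.4,fy=2.4,interpolation=cv2.INTER_CUBIC))
```

```text
scene0 chuckstem [ 0.439 -0.075  0.061]
scene0 jar [0.437 0.078 0.056]
scene0 shaft [ 0.583 -0.292  0.07 ]
scene0 wet [ 0.441 -0.301  0.087]
scene0 rack [0.493 0.333 0.126]
scene0 orange [0.493 0.335 0.158]
scene0 tall [0.495 0.417 0.212]
scene0 rice [0.631 0.363 0.003]
scene0 cons [0.578 0.002 0.058]
scene0 red [ 0.64  -0.042  0.132]
side0 chuckstem [ 0.441 -0.075  0.058]
side0 jar [0.441 0.072 0.059]
side0 shaft [ 0.575 -0.296  0.065]
side0 wet [ 0.465 -0.298  0.084]
side0 orange [0.489 0.332 0.157]
side0 red [ 0.627 -0.014  0.068]
side0 tall [0.498 0.417 0.206]
```

View pics/ortho_scene0.png

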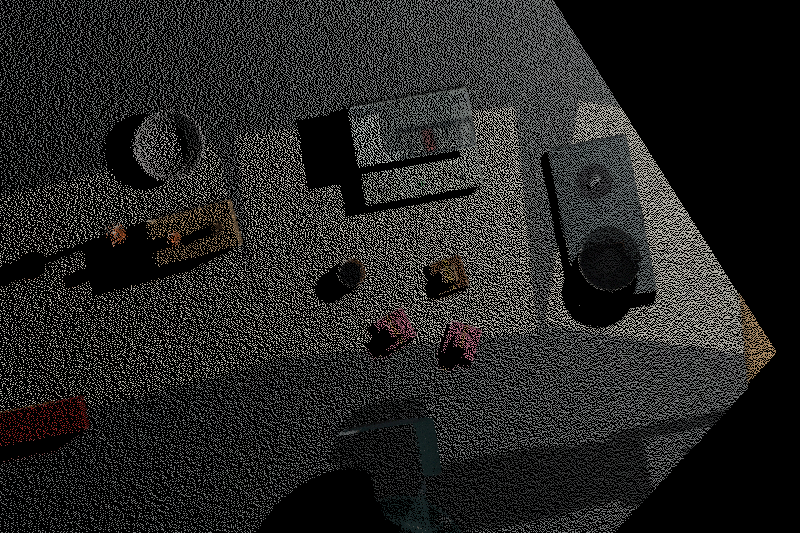

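View pics/c_scene0.png

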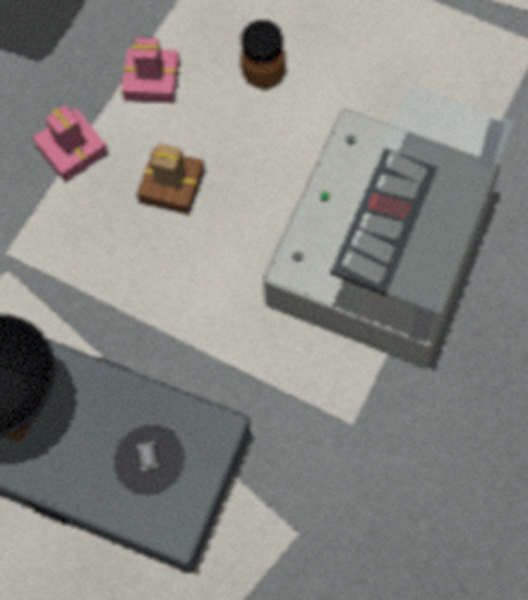

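View pics/c_side0.png

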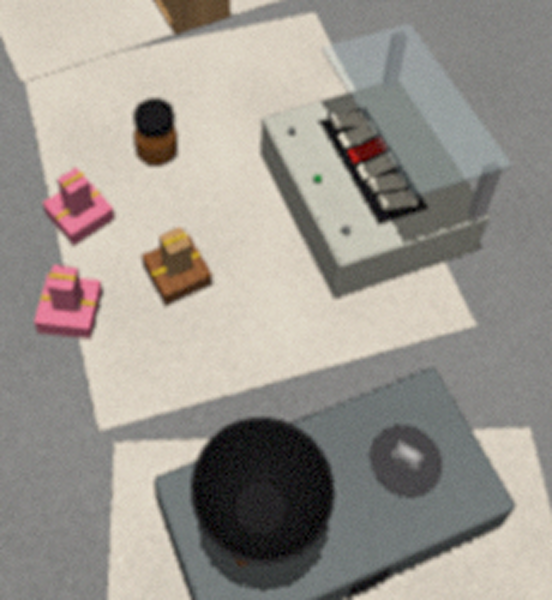

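```bash
python3 -m crank '[[0.12,-0.08,-0.1,0],[0.24,-0.163,-0.1,0],[0.24,-0.163,-0.1,0],[0.24,-0.163,-0.05,0],[0.24,-0.163,0,0],[0.24,-0.163,0,0],[0.24,-0.163,0,0],[0.24,-0.163,0,0],[0.12,-0.08,0,0],[0,0,0,0]]'
python3 - <<'E'
from h import *
print(robot.get_obs()['time']); im,d,P=snap('wrist','w1')
o=robot.get_obs();print(o['tool_pos'],o['ee_rot'],o['time'])
X=pts(d,P);im3=cv2.resize(im[...,::-1],None,fx=1.4,fy=1.4,interpolation=cv2.INTER_CUBIC); cv2.imwrite('pics/w1b.png',im3)
E
```

```text
time: 1.4
tool_pos: [0.4501, -0.17, 0.2602]
ee_rot: [-3.141, 0.001, 0.286]
wrist_force: [0.9, -0.0, -0.3]
width: 0.0941
1.4
[ 0.44939479 -0.17116396  0.26033221] [-3.14140436e+00  1.20576945e-03  2.83671809e-01] 1.45
```

View pics/w1b.png

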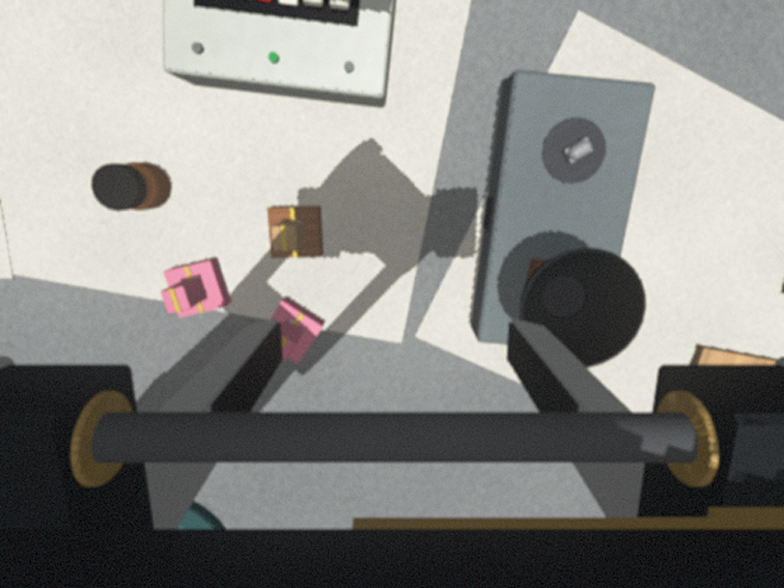

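```bash
cat >> h.py <<'E'
def rect(im,P,c,z,half,s=0.00025):
    # top-down ortho of plane height z; row up = +x, col right = -y
    n=int(2*half/s); r,cc=np.mgrid[0:n,0:n]
    X=np.stack([c[0]+half-r*s,c[1]+half-cc*s,np.full(r.shape,z),np.ones(r.shape)],-1)
    C=X@np.linalg.inv(np.array(P['world_from_camera'])).T
    u=C[...,0]/C[...,2]*P['fx']+P['cx'];v=C[...,1]/C[...,2]*P['fy']+P['cy']
    return cv2.remap(im,u.astype(np.float32),v.astype(np.float32),cv2.INTER_CUBIC)
E
python3 - <<'E'
from h import *
im,d,P=load('w1')
def grid(o,half,c):
    n=len(o)
    o=o.copy()
    for k in range(-3,4):
        p=int(n/2+k*.01/.00025)
        if 0<=p<n: o[p,::4]=(0,255,255); o[::4,p]=(0,255,255)
    return cv2.resize(o,(380,380))
a=grid(rect(im,P,(.44,-.075),.02,.04),.04,0);b=grid(rect(im,P,(.44,-.075),.06,.04),.04,0);c=grid(rect(im,P,(.58,-.293),.066,.04),.04,0);e=grid(rect(im,P,(.58,-.293),.05,.04),.04,0)
cv2.imwrite('pics/r1.png',np.vstack([np.hstack([a,b]),np.hstack([c,e])])[...,::-1])
E
```

```text
(no output)
```

View pics/r1.png

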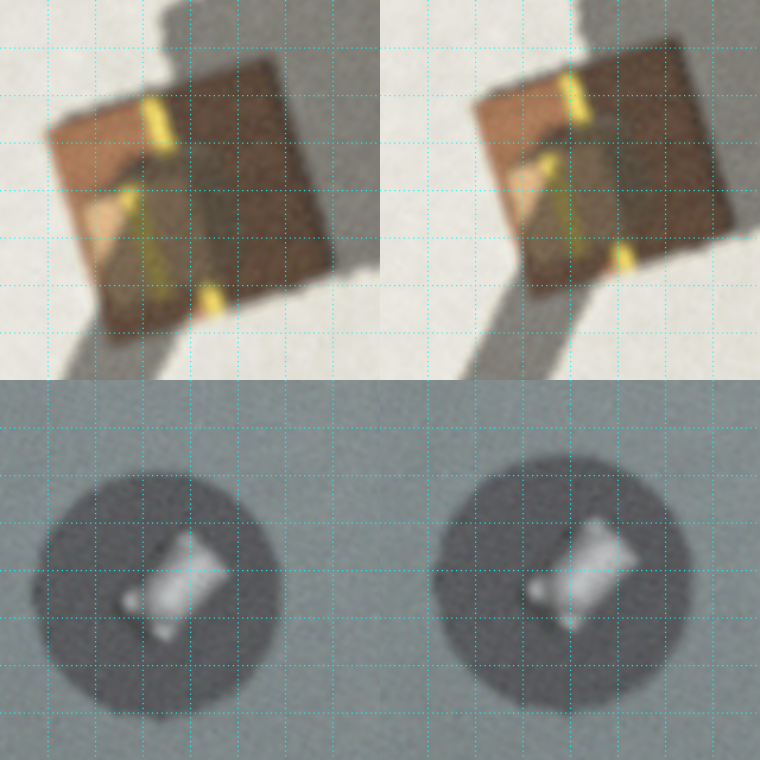

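```bash
python3 -m crank '[[0.026,-0.159,0.2,0],[0.026,-0.159,0.25,0],[0.026,-0.159,0.25,0],[0,0,0.2,0],[0,0,0.13,0],[0,0,0.07,0],[0,0,0,0],[0,0,0,0],[0,0,0,0],[0,0,0,0]]'
python3 - <<'E'
from h import *
im,d,P=snap('wrist','w2');o=robot.get_obs();print(o['tool_pos'],o['ee_rot'],o['joint_positions'])
E
```

```text
time: 2.7
tool_pos: [0.4385, -0.0758, 0.0416]
ee_rot: [3.141, -0.001, 0.282]
wrist_force: [0.2, -0.3, -0.3]
width: 0.0938
[ 0.43835865 -0.07577422  0.0414244 ] [ 3.14077686e+00 -1.03324834e-03  2.81916791e-01] [-2.98648890e-01 -6.86746589e-02  1.83053746e+00 -1.17565093e-04
  1.37841844e+00  9.90253470e-01]
```

View pics/w2.png

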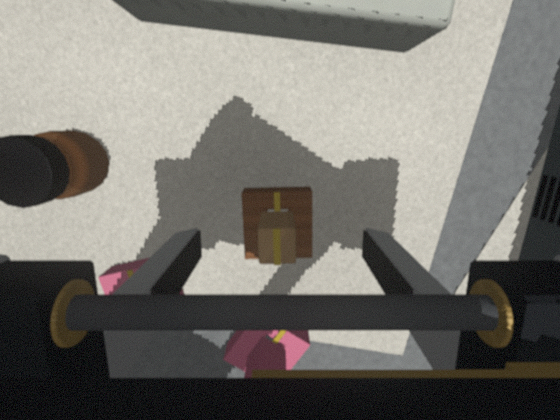

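```bash
python3 -m crank '[[0,0,0.025,0],[0,0,0,0],[0,0,0,0],[0,0,0,0],[0,0,0,0],[0,0,0,0],[0,0,0,0],[0,0,0,0],[0,0,0,0],[0,0,0,0]]' 1
```

```text
time: 4.0
tool_pos: [0.4379, -0.0754, 0.0358]
ee_rot: [-3.141, -0.0, 0.282]
wrist_force: [-0.7, 0.9, 1.1]
width: 0.0214
```

```bash
python3 -m crank '[[0,0,-0.15,0],[0,0,-0.25,0],[0,0,-0.25,0],[0,0,-0.1,0],[0.07,0.246,0,0],[0.07,0.246,0,0],[0.07,0.246,0,0],[0.07,0.246,0,0],[0.07,0.246,0,0],[0,0,0,0.1]]'; python3 -m crank '[[0,0,0,0.111],[0,0,0,0.111],[0,0,0,0.111],[0,0,0,0.111],[0,0,0,0.111],[0,0,0,0],[0,0,0,0],[0,0,0,0],[0,0,0,0],[0,0,0,0]]'
python3 - <<'E'
from h import *
im,d,P=snap('wrist','w3');o=robot.get_obs();print(o['tool_pos'],o['ee_rot'],o['joint_positions'])
snap('scene','s3');snap('side','d3')
a=rect(im,P,(.577,-.291),.05,.04);b=rect(im,P,(.577,-.291),.066,.04)
cv2.imwrite('pics/r3.png',np.hstack([a,b])[...,::-1])
E
```

```text
time: 5.25
tool_pos: [0.5737, -0.2958, 0.1818]
ee_rot: [-3.14, 0.004, 0.117]
wrist_force: [0.1, 0.7, -1.2]
width: 0.022
time: 6.5
tool_pos: [0.5736, -0.2924, 0.1858]
ee_rot: [3.142, -0.0, -0.747]
wrist_force: [0.8, -0.3, -1.8]
width: 0.0217
[ 0.57354531 -0.29249353  0.18584781] [ 3.14152646e+00 -1.80891950e-04 -7.46820663e-01] [-5.59565306e-01  2.99186734e-01  1.13259190e+00 -9.96691467e-05
  1.70964861e+00  1.75803789e+00]
```

View pics/w3.png

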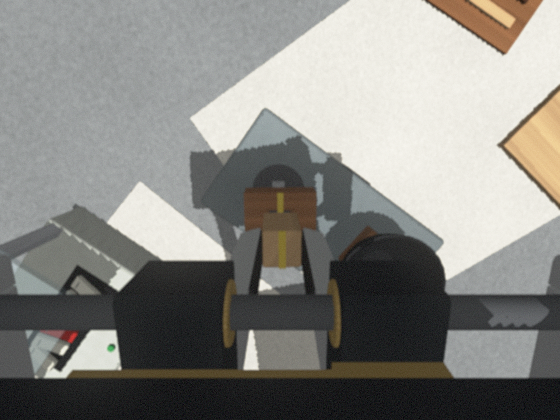

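View pics/s3.png

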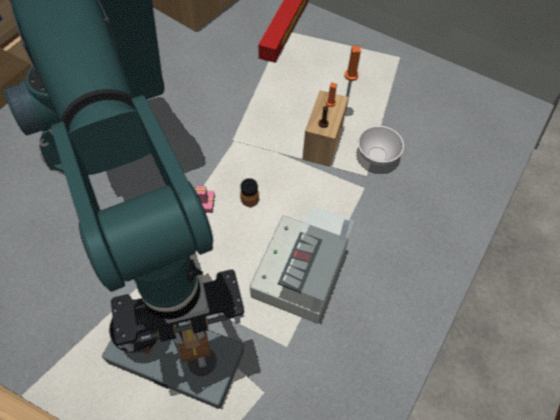

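View pics/d3.png

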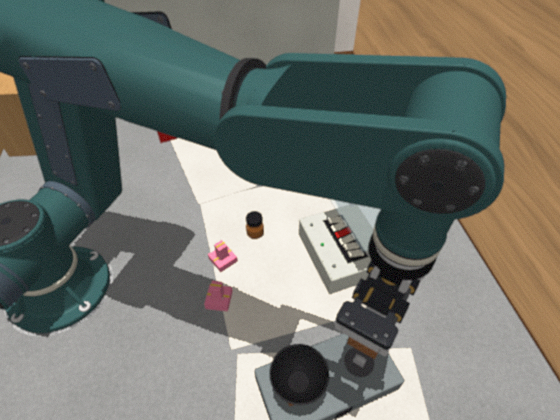

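Run:
```python
from h import *
R=[]
for f in ['w1','scene0','side0']:
    im,d,P=load(f)
    R.append(cv2.resize(rect(im,P,(.5777,-.2916),.05,.035),(260,260)))
R2=[cv2.resize(rect(*(lambda t:(t[0],t[2]))(load(f)),(.5777,-.2916),.066,.02),(260,260),interpolation=cv2.INTER_CUBIC) for f in ['w1','scene0','side0']]
out=np.vstack([np.hstack(R),np.hstack(R2)])
for i in range(3):
    for j in range(2):
        out[j*260+130,i*260:i*260+260:3]=(255,255,0); out[j*260:j*260+260:3,i*260+130]=(255,255,0)
cv2.imwrite('pics/r4.png',out[...,::-1])
im,d,P=load('w3')
c=np.array([.57355,-.2925])
o=np.hstack([rect(im,P,c,.170,.045),rect(im,P,c,.210,.045)])
o[180,::3]=(0,255,255); o[::3,180]=(0,255,255); o[::3,540]=(0,255,255)
cv2.imwrite('pics/r5.png',o[...,::-1])
```

```text
(no output)
```

View pics/r4.png

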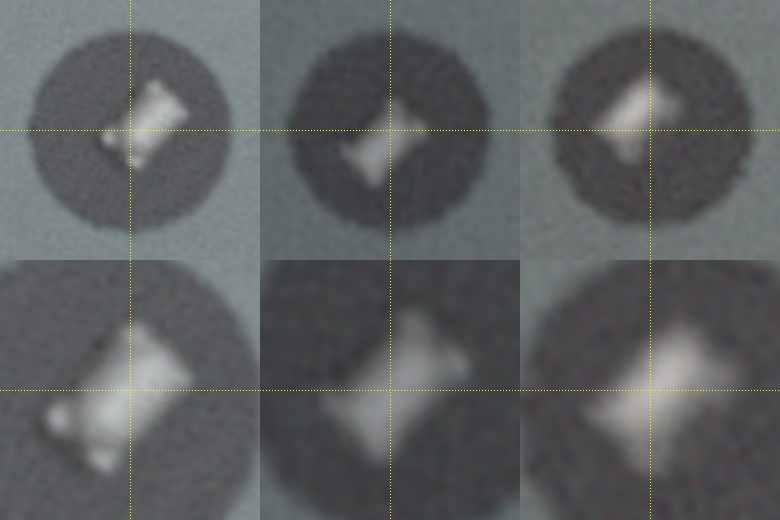

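View pics/r5.png

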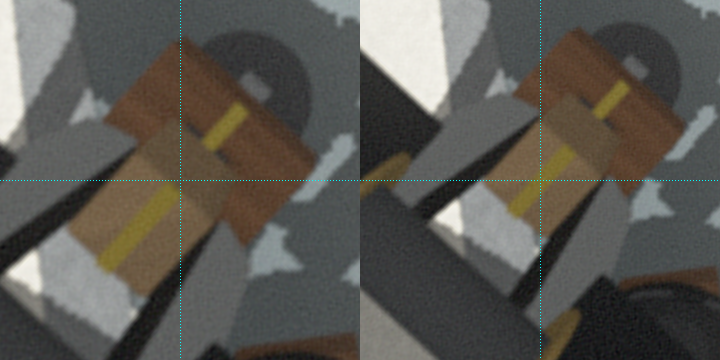

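Run:
```python
from h import *
im,d,P=load('w3'); X=pts(d,P); X[d==0]=np.nan
for u,v in [(265,225),(280,230),(297,225),(265,250),(290,258),(255,195),(255,208),(300,195),(308,210),(280,196)]: print(u,v,im[v,u],np.round(X[v,u],4))
x0=np.array([.57355,-.2925]);a=-.747
ex=np.array([np.cos(a),np.sin(a)]);ey=np.array([np.sin(a),-np.cos(a)])
C=np.array(P['world_from_camera']);print(C[:3,3])
cv2.imwrite('pics/c3.png',cv2.resize(im[170:290,210:350],None,fx=5,fy=5,interpolation=cv2.INTER_CUBIC)[...,::-1])
for u,v in [(265,225),(297,225),(265,250),(290,258),(255,195),(255,208),(300,195),(308,210)]: print(u,v,np.round([(X[v,u,:2]-x0)@ex,(X[v,u,:2]-x0)@ey,X[v,u,2]-.1858],4))
```

```text
265 225 [93 77 58] [ 0.5881 -0.2933  0.2006]
280 230 [104  91  56] [ 0.5819 -0.2994  0.2088]
297 225 [85 70 53] [ 0.5754 -0.3067  0.2   ]
265 250 [117  96  73] [ 0.5791 -0.2854  0.2091]
290 258 [109  89  68] [ 0.5666 -0.2927  0.2103]
255 195 [91 65 51] [ 0.6018 -0.2952  0.1711]
255 208 [92 67 48] [ 0.5954 -0.2891  0.171 ]
300 195 [88 63 44] [ 0.5817 -0.3168  0.1709]
308 210 [85 61 40] [ 0.5704 -0.3139  0.1702]
280 196 [129 110  49] [ 0.5902 -0.3068  0.1712]
[ 0.62232653 -0.33770409  0.37941013]
265 225 [ 0.0112 -0.0093  0.0148]
297 225 [0.011  0.0091 0.0142]
265 250 [-0.0007 -0.009   0.0233]
290 258 [-0.005   0.0049  0.0245]
255 195 [ 0.0226 -0.0172 -0.0147]
255 208 [ 0.0138 -0.0173 -0.0148]
300 195 [ 0.0225  0.0123 -0.0149]
308 210 [ 0.0122  0.0178 -0.0156]
```

View pics/c3.png

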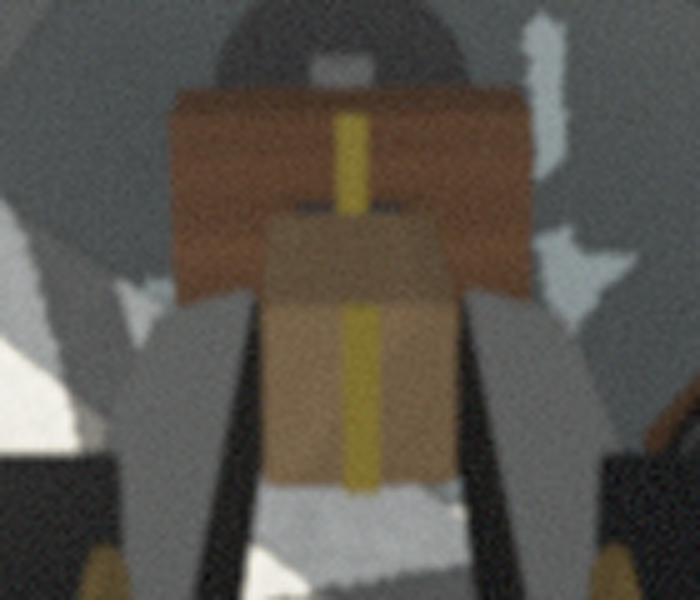

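```bash
python3 -m crank '[[0.012,-0.017,0,0],[0,0,0.12,0],[0,0,0.15,0],[0,0,0.1,0],[0,0,0,0],[0,0,0,0],[0,0,0,0],[0,0,0,0],[0,0,0,0],[0,0,0,0]]';python3 - <<'E'
from h import *
im,d,P=snap('scene','s6');snap('side','d6')
for f,b in [('s6',(130,280,270,400)),('d6',(280,290,420,410))]:
    im=cv2.imread('pics/'+f+'.png'); cv2.imwrite('pics/c'+f+'.png',cv2.resize(im[b[1]:b[3],b[0]:b[2]],None,fx=4,fy=4,interpolation=cv2.INTER_CUBIC))
E
```

```text
time: 7.9
tool_pos: [0.5776, -0.2916, 0.112]
ee_rot: [3.142, -0.0, -0.747]
wrist_force: [-0.1, -0.8, -1.7]
width: 0.0215
```

View pics/cs6.png

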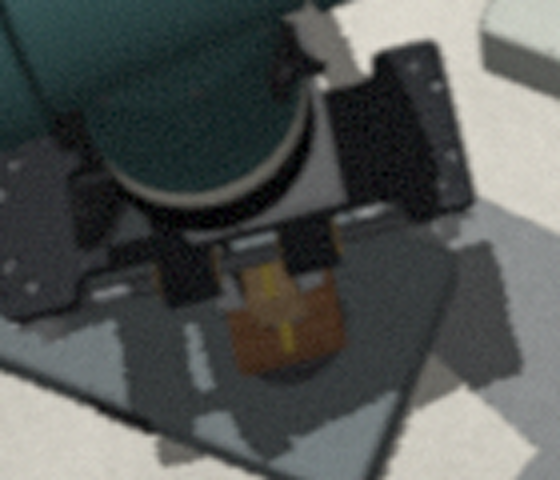

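View pics/cd6.png

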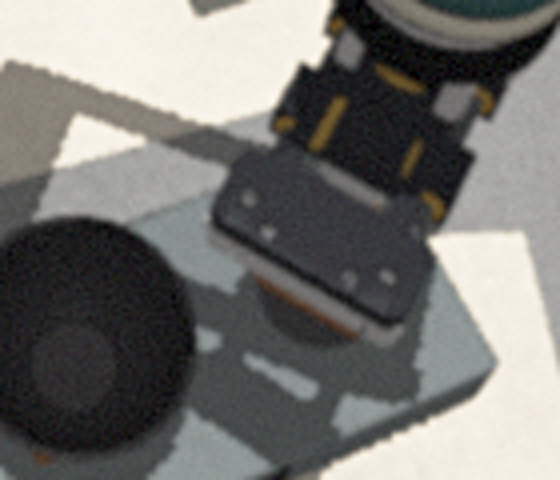

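```bash
python3 -m crank '[[0,0,0.02,0],[0,0,0.02,0],[0,0,0.02,0],[0,0,0,0],[0,0,0,0],[0,0,0,0],[0,0,0,0],[0,0,0,0],[0,0,0,0],[0,0,0,0]]'
```

```text
time: 9.25
tool_pos: [0.5776, -0.2916, 0.0998]
ee_rot: [3.142, -0.0, -0.747]
wrist_force: [0.8, -0.1, -0.5]
width: 0.0214
```

```bash
python3 -m crank '[[0,0,0.02,0],[0,0,0.02,0],[0,0,0.015,0],[0,0,0.01,0],[0,0,0,0],[0,0,0,0],[0,0,0,0],[0,0,0,0],[0,0,0,0],[0,0,0,0]]'
```

```text
time: 10.5
tool_pos: [0.5776, -0.2916, 0.0868]
ee_rot: [3.142, -0.0, -0.747]
wrist_force: [0.0, 0.2, -1.6]
width: 0.0215
```

```bash
python3 -m crank '[[0,0,0.004,0],[0,0,0.003,0],[0,0,0,0],[0,0,0,0],[0,0,0,0],[0,0,0,0],[0,0,0,0],[0,0,0,0],[0,0,0,0],[0,0,0,0]]'
python3 -m crank '[[0,0,0,0],[0,0,0,0],[0,0,0,0],[0,0,-0.1,0],[0,0,-0.2,0],[0,0,-0.25,0],[0,0,-0.25,0],[0,0,-0.15,0],[0,0,0,0],[0,0,0,0]]' -0.1;python3 - <<'E'
from h import *
o=robot.get_obs();print(o['tool_pos'],o['joint_positions'])
im,d,P=snap('wrist','w7');X=pts(d,P);snap('side','d7')
c=(.5777,-.2916)
t=np.hstack([rect(im,P,c,.07,.04),rect(im,P,c,.11,.04)])
t[160,::3]=(0,255,255);t[::3,160]=(0,255,255);t[::3,480]=(0,255,255)
cv2.imwrite('pics/r7.png',t[...,::-1])
m=(np.hypot(X[...,0]-c[0],X[...,1]-c[1])<.04)
z=X[...,2][m]; print(np.histogram(z,bins=np.arange(.04,.13,.005)))
print('hub',np.median(z[(z>.06)&(z<.08)]),'stem',np.median(z[(z>.10)&(z<.12)]))
E
```

```text
time: 11.75
tool_pos: [0.5778, -0.2916, 0.0857]
ee_rot: [-3.141, -0.001, -0.747]
wrist_force: [1.0, 0.8, 1.4]
width: 0.0216
time: 13.0
tool_pos: [0.5773, -0.2914, 0.2743]
ee_rot: [3.141, 0.002, -0.747]
wrist_force: [-1.3, 0.6, -1.3]
width: 0.0519
[ 0.57725684 -0.2913983   0.27431416] [-5.55065575e-01  3.13399334e-01  9.40781675e-01 -1.02819290e-04
  1.88899096e+00  1.76276823e+00]
(array([  0, 815, 623,   4,  31, 606, 414,  17,   1,  17,  16,   3,  19,
       221, 155,   0,   0]), array([0.04 , 0.045, 0.05 , 0.055, 0.06 , 0.065, 0.07 , 0.075, 0.08 ,
       0.085, 0.09 , 0.095, 0.1  , 0.105, 0.11 , 0.115, 0.12 , 0.125]))
hub 0.06980990026440032 stem 0.10980392010311274
```

View pics/w7.png

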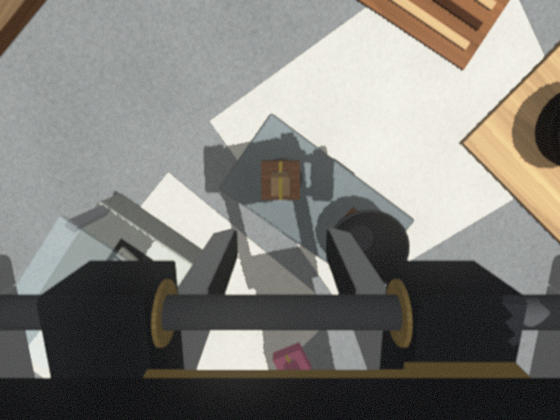

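View pics/r7.png

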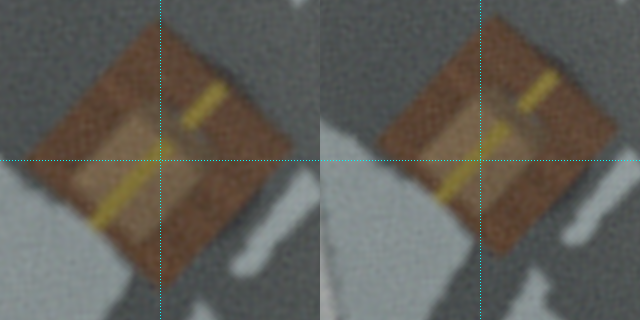

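```bash
python3 -m crank '[[0,0,0,-0.116],[0,0,0,-0.118],[0,0,0,-0.118],[0,0,0,-0.118],[0,0,0,-0.118],[-0.029,-0.27,0,0],[-0.029,-0.27,0,0],[-0.029,-0.27,0,0],[-0.029,-0.27,0,0],[-0.029,-0.27,0,0]]'
python3 - <<'E'
from h import *
o=robot.get_obs();print(o['tool_pos'],o['ee_rot'])
im,d,P=snap('wrist','w8')
cv2.imwrite('pics/w8b.png',cv2.resize(im,None,fx=1.4,fy=1.4)[...,::-1])
E
```

```text
time: 14.35
tool_pos: [0.5002, -0.0292, 0.2734]
ee_rot: [-3.14, 0.003, 0.176]
wrist_force: [1.4, 0.2, -0.4]
width: 0.0515
[ 0.50018718 -0.02916939  0.27338468] [-3.14031620e+00  3.03137890e-03  1.76287829e-01]
```

View pics/w8b.png

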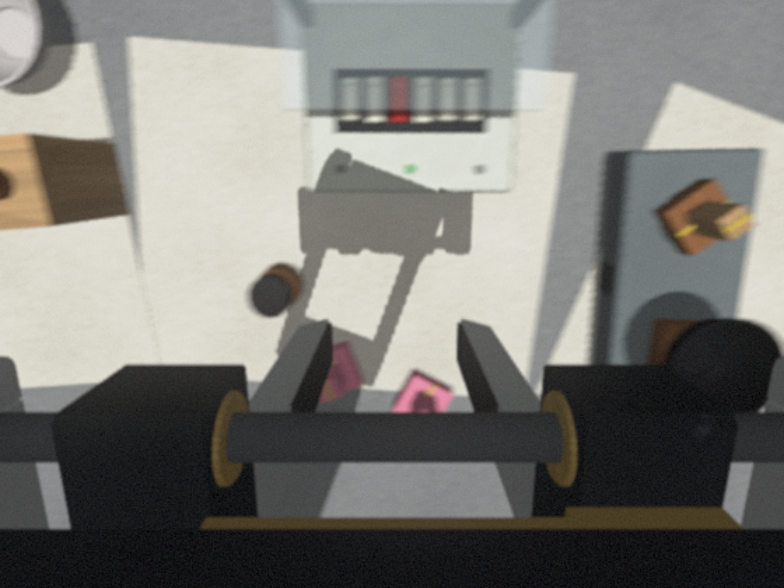

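Run:
```python
from h import *
im,d,P=load('w8')
def w(u,v,z):
    R=np.array(P['world_from_camera']); r=R[:3,:3]@np.array([(u/1.4-P['cx'])/P['fx'],(v/1.4-P['cy'])/P['fy'],1]); t=(z-R[2,3])/r[2]; return R[:3,3]+t*r
a=w(307,190,.06);b=w(511,190,.06);print(a,b,np.hypot(*(a-b)[:2]))
y=(a-b)[:2];yaw=np.arctan2(-y[0],y[1]);print('yaw',yaw)
ex=np.array([np.cos(yaw),np.sin(yaw)]);ey=np.array([-ex[1],ex[0]])
c=(a+b)[:2]/2+ex*.075;print('row centre',c,'red pivot',c+ey*.01,'far',c+ey*.01+ex*.011)
o=rect(im,P,c,.068,.07,.0002)
n=len(o)
o2=cv2.warpAffine(o,cv2.getRotationMatrix2D((n/2,n/2),-np.degrees(yaw),1),(n,n))
for k in range(-5,6,2):
    o2[::4,int(n/2-k*.01/.0002)]=(255,255,0)
o2[n//2,::3]=(255,255,0)
cv2.imwrite('pics/r8.png',cv2.resize(o2,(600,600))[...,::-1])
```

```text
[0.54004295 0.05543644 0.06      ] [ 0.57150145 -0.12031777  0.06      ] 0.17854742116551792
yaw 0.1771158724710724
row centre [ 0.62959889 -0.01922632] red pivot [ 0.62783698 -0.00938276] far [ 0.6386649  -0.00744465]
```

View pics/r8.png

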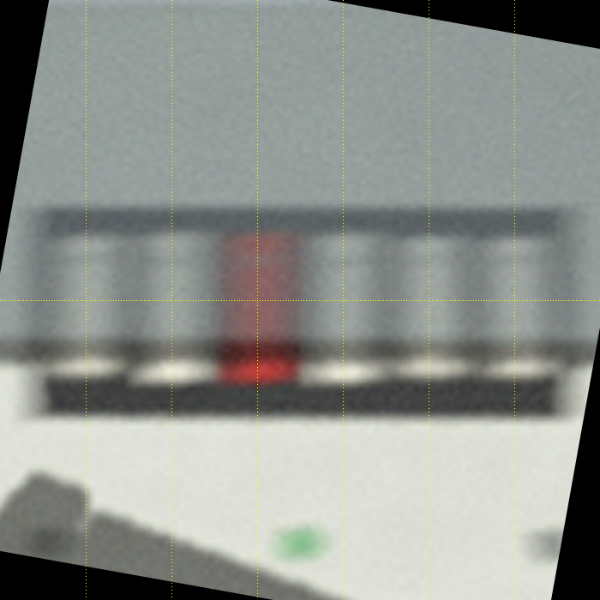

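```bash
python3 -m crank '[[-0.0175,-0.14,0,0],[-0.0175,-0.282,-0.02,0],[-0.0175,-0.282,-0.02,0],[-0.0175,-0.282,-0.02,0],[-0.0175,-0.282,-0.02,0],[-0.0175,-0.282,0,0],[-0.0175,-0.14,0,0],[0,0,0,0],[0,0,0,0],[0,0,0,0]]'
python3 - <<'E'
from h import *
o=robot.get_obs();print(o['tool_pos'],o['ee_rot'],o['joint_positions'])
im,d,P=snap('wrist','w9')
cv2.imwrite('pics/w9b.png',cv2.resize(im,None,fx=1.4,fy=1.4)[...,::-1])
E
```

```text
time: 15.65
tool_pos: [0.4186, 0.2964, 0.2911]
ee_rot: [3.141, 0.0, 0.175]
wrist_force: [-0.1, 0.1, -0.0]
width: 0.0518
[0.41860833 0.29636102 0.2910786 ] [3.14101788e+00 3.85388902e-04 1.74603319e-01] [ 5.05774034e-01  6.89283975e-03  1.25734502e+00 -4.38765159e-04
  1.87790611e+00  1.90183441e+00]
```

View pics/w9b.png

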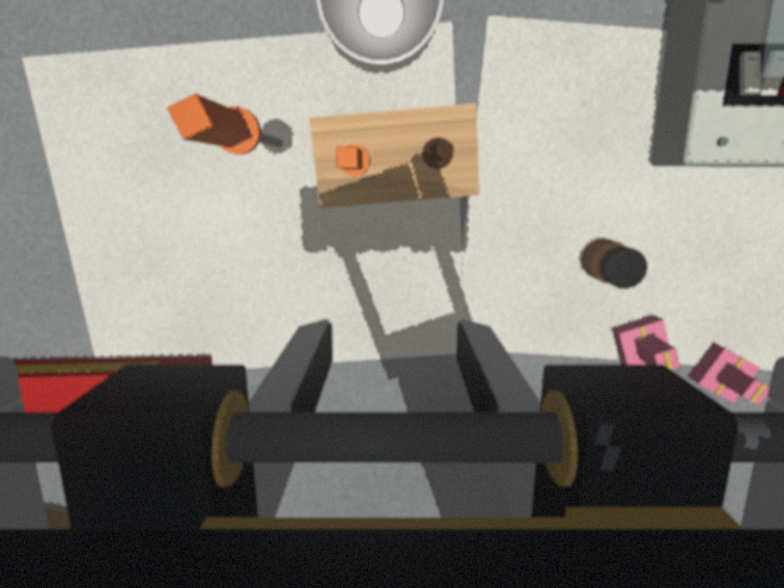

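Run:
```python
from h import *
im,d,P=load('w9'); X=pts(d,P)
def w(u,v,z):
    R=np.array(P['world_from_camera']); r=R[:3,:3]@np.array([(u/1.4-P['cx'])/P['fx'],(v/1.4-P['cy'])/P['fy'],1]); t=(z-R[2,3])/r[2]; return R[:3,3]+t*r
for q in [(311,120),(477,105),(479,195),(320,207)]: print(w(*q,.11))
print('sty top',w(347,157,.17),X[int(157/1.4),int(347/1.4)],'brush',w(438,152,.165),X[int(150/1.4),int(438/1.4)])
c=(.489,.333)
o=np.hstack([rect(im,P,c,z,.04,.0002) for z in (.115,.17)])
o[200,::3]=(0,255,255);o[::3,200]=(0,255,255);o[::3,600]=(0,255,255)
cv2.imwrite('pics/r9.png',o[...,::-1])
for f in ['scene0','side0']:
    im,d,P=load(f); o=np.hstack([rect(im,P,c,z,.04,.0002) for z in (.115,.17)])
    o[200,::3]=(0,255,255);o[::3,200]=(0,255,255);o[::3,600]=(0,255,255)
    cv2.imwrite('pics/r9%s.png'%f,o[...,::-1])
```

```text
[0.51475374 0.37874195 0.11      ]
[0.54805185 0.25379247 0.11      ]
[0.48152538 0.23743624 0.11      ]
[0.44961622 0.36263704 0.11      ]
sty top [0.49088808 0.34067795 0.17      ] [0.49087229 0.34146773 0.17015351] brush [0.50492873 0.28121173 0.165     ] [0.50620591 0.28226595 0.16471583]
```

View pics/r9.png

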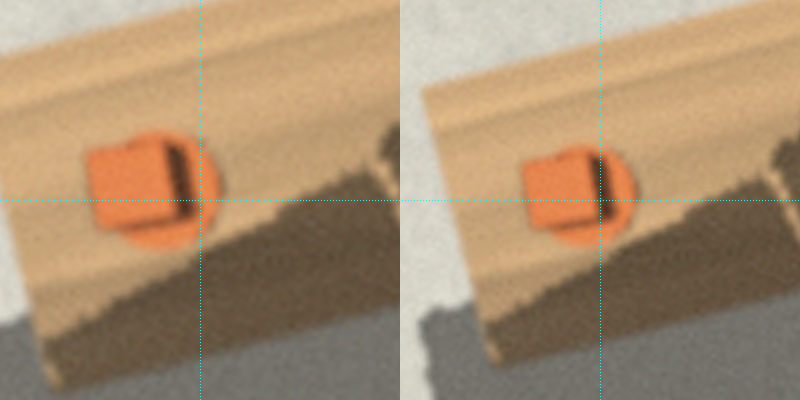

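View pics/r9scene0.png

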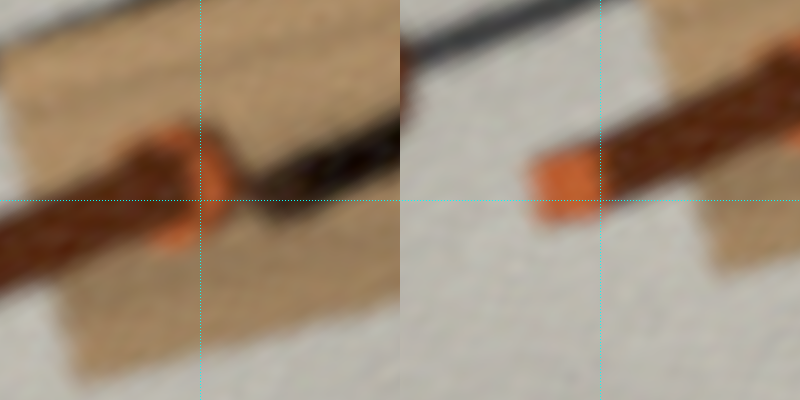

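Run:
```python
from h import *
for f in ['w9','scene0','side0']:
    im,d,P=load(f); X=pts(d,P); X[d==0]=np.nan
    m=(np.hypot(X[...,0]-.495,X[...,1]-.417)<.05)&(X[...,2]>.13)&(im[...,0]>120)&(im[...,2]<90)&(X[...,1]>.37)
    z=X[...,2][m]; print(f,m.sum(),np.percentile(z,[1,50,90,95,99,100]))
    t=m&(X[...,2]>np.percentile(z,97)-.004); print(X[t].mean(0),np.nanmin(X[m],0),np.nanmax(X[m],0))
```

```text
w9 920 [0.13178416 0.2103262  0.21160227 0.21187084 0.21241992 0.21291746]
[0.49647094 0.42722614 0.21088489] [0.48094354 0.41115198 0.13050696] [0.51190107 0.44002778 0.21291746]
scene0 88 [0.13026466 0.20687704 0.21101977 0.2120457  0.21274584 0.2130167 ]
[0.49649167 0.42694728 0.21008067] [0.48242646 0.41190103 0.13013135] [0.51405379 0.44003154 0.2130167 ]
side0 85 [0.13009209 0.13961266 0.20968013 0.21013911 0.21062025 0.21134923]
[0.49704554 0.42583889 0.20887992] [0.48371299 0.40631033 0.13007778] [0.51320496 0.4368977  0.21134923]
```

```bash
python3 -m crank '[[0,0,0,-0.04],[0.202,-0.065,0,0],[0.202,-0.065,0,0],[0,0,0,0],[0,0,0.2,0],[0,0,0.25,0],[0,0,0.2,0],[0,0,0.135,0],[0,0,0,0],[0,0,0,0]]'
python3 - <<'E'
from h import *
o=robot.get_obs();print(o['tool_pos'],o['ee_rot'],o['joint_positions'])
im,d,P=snap('wrist','w10')
E
```

```text
time: 16.95
tool_pos: [0.4911, 0.3419, 0.1365]
ee_rot: [-3.141, -0.003, 0.239]
wrist_force: [-0.1, 0.1, 0.2]
width: 0.0515
[0.49112583 0.34186976 0.13647997] [-3.14089482e+00 -2.84618020e-03  2.38827423e-01] [ 5.13433519e-01  2.08242305e-01  1.34136182e+00 -1.00119655e-04
  1.58905976e+00  1.84539945e+00]
```

View pics/w10.png

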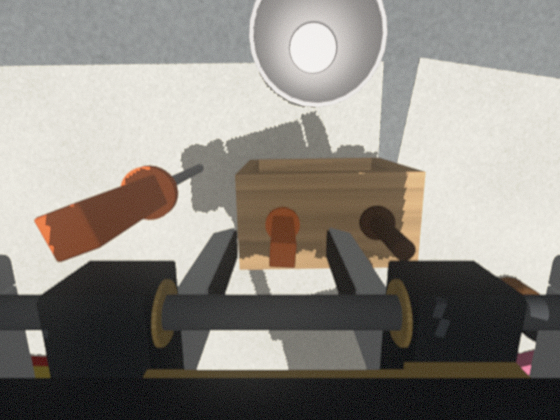

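```bash
python3 -m crank '[[0,0,0,0],[0,0,0,0],[0,0,0,0],[0,0,0,0],[0,0,0,0],[0,0,0,0],[0,0,0,0],[0,0,-0.025,0],[0,0,-0.05,0],[0,0,-0.05,0]]' 1
python3 - <<'E'
from h import *
im,d,P=snap('wrist','w11');snap('side','d11')
E
```

```text
time: 18.25
tool_pos: [0.4907, 0.342, 0.1604]
ee_rot: [-3.142, -0.001, 0.239]
wrist_force: [-0.8, 0.1, -0.9]
width: 0.0137
```

View pics/w11.png

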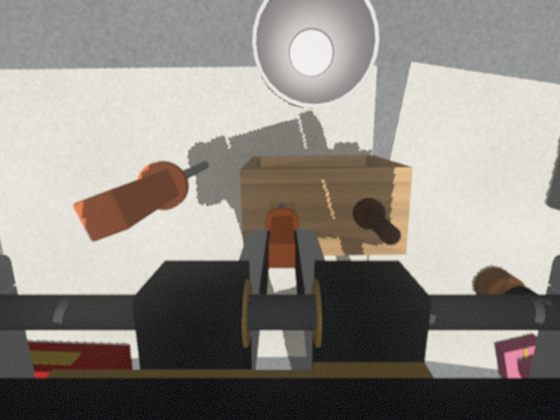

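```bash
python3 -m crank '[[0,0,-0.1,0],[0,0,-0.1,0],[0,0,-0.075,0],[-0.028,0,0,0],[-0.05,0,0.005,0],[-0.05,0,0.005,0],[-0.048,0,0.014,0],[-0.048,0,0.014,0],[0,0,0,0],[0,0,0,0]]'
python3 - <<'E'
from h import *
im,d,P=snap('wrist','w12');snap('side','d12')
im=cv2.imread('pics/d12.png');cv2.imwrite('pics/cd12.png',cv2.resize(im[40:220,170:370],None,fx=3,fy=3))
E
```

```text
time: 19.6
tool_pos: [0.4463, 0.3312, 0.2063]
ee_rot: [3.141, 0.002, 0.24]
wrist_force: [0.9, 0.1, -0.6]
width: 0.0134
```

View pics/w12.png

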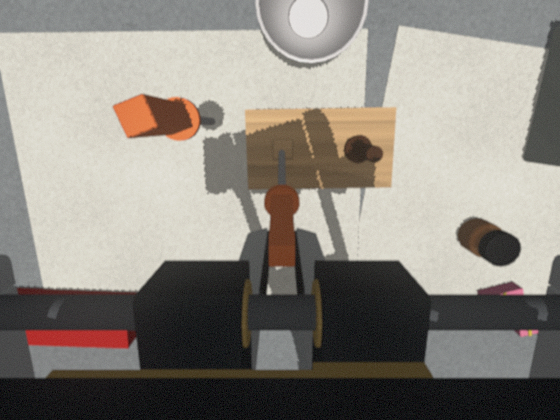

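View pics/cd12.png

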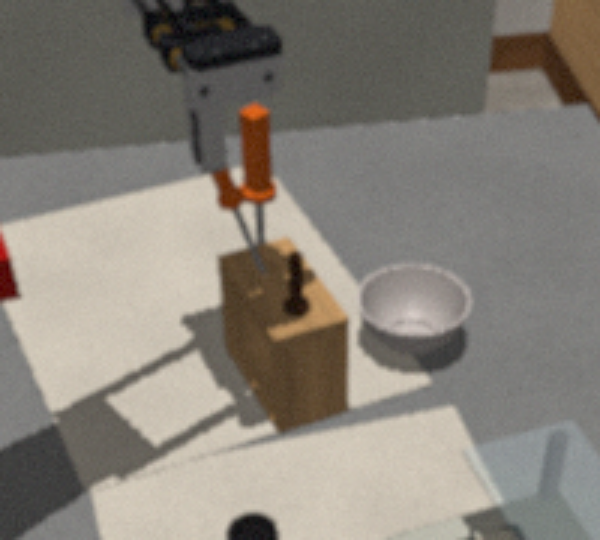

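```bash
python3 -m crank '[[-0.044,0,0.023,0],[-0.044,0,0.023,0],[-0.026,0,0.02,0],[-0.026,0,0.02,0],[0,0,0,0],[0,0,-0.1,0],[0,0,-0.15,0],[0,0,0,0],[0,0,0,0],[0,0,0,0]]'
python3 - <<'E'
from h import *
o=robot.get_obs();print(o['tool_pos'],o['ee_rot'],o['joint_positions'])
im,d,P=snap('wrist','w13');snap('side','d13');snap('scene','s13')
im=cv2.imread('pics/d13.png');a=cv2.resize(im[20:200,150:350],None,fx=2,fy=2)
im=cv2.imread('pics/s13.png');b=cv2.resize(im[0:180,220:420],None,fx=2,fy=2)
cv2.imwrite('pics/cd13.png',np.hstack([a,b]))
E
```

```text
time: 20.95
tool_pos: [0.4189, 0.3243, 0.2375]
ee_rot: [3.14, 0.004, 0.239]
wrist_force: [-0.4, 0.6, 0.4]
width: 0.0136
[0.4189422  0.32426755 0.23745896] [3.14042595 0.00379552 0.23940296] [5.51613849e-01 4.08807826e-02 1.32802477e+00 5.67410780e-05
 1.77665750e+00 1.88301649e+00]
```

View pics/w13.png

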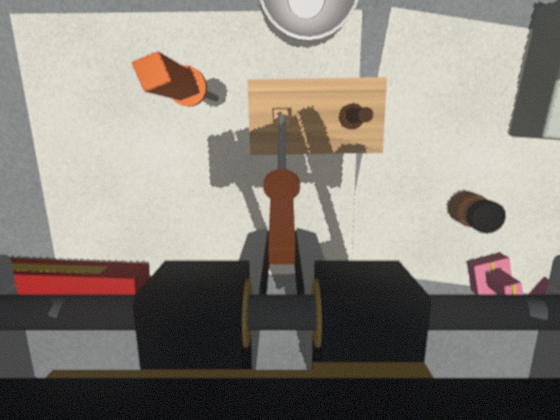

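View pics/cd13.png

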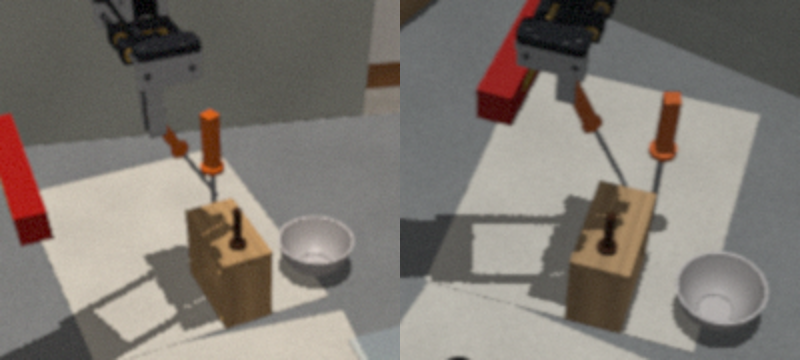

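Run:
```python
from h import *
im,d,P=load('w13'); X=pts(d,P)
t=np.array([.4189,.3243,.2375]);a=.2394
R=np.array([[np.cos(a),np.sin(a),0],[np.sin(a),-np.cos(a),0],[0,0,-1]])
L=(X-t)@R   # tool coords
for v in range(112,260,6):
    r=[(u,np.round(L[v,u]*1000,1)) for u in (280,282)]
    print(v,r[0][1],r[1][1])
G=np.array([0,0,-.011])
for th in (33,35,37,39,41):
    s=np.radians(th); p=G+.1264*np.array([np.sin(s),0,np.cos(s)]); w=R@p+t
    C=np.linalg.inv(P['world_from_camera'])@np.r_[w,1]; print(th,np.round(p*1000),C[0]/C[2]*P['fx']+P['cx'],C[1]/C[2]*P['fy']+P['cy'])
cv2.imwrite('pics/c13.png',cv2.resize(im[90:270,230:340],None,fx=4,fy=4,interpolation=cv2.INTER_CUBIC)[:600,:,::-1])
```

```text
112 [ 82.7  -1.4 232.1] [ 82.7   1.1 231.3]
118 [72.6 -0.9 84.1] [72.6  0.8 85.6]
124 [67.7 -0.9 76.6] [67.7  0.7 75.5]
130 [63.1 -0.8 67.5] [63.1  0.7 68.4]
136 [58.8 -0.8 61.2] [58.8  0.7 60.8]
142 [54.6 -0.8 53.3] [54.5  0.7 55.7]
148 [50.6 -0.8 47.1] [50.6  0.7 47.3]
154 [46.8 -0.8 41.5] [  67.2   -0.  -193.3]
160 [43.2 -0.7 34.2] [43.2  0.7 34.3]
166 [39.8 -0.7 28.1] [39.9  0.6 27.7]
172 [38.5 -0.7  8.4] [38.5  0.6  8.6]
178 [34.6 -0.7  9.1] [34.6  0.6  9. ]
184 [31.4 -0.7  5.6] [31.3  0.6  6.1]
190 [28.4 -0.6  1.5] [28.5  0.6  1. ]
196 [25.9 -0.6 -4. ] [26.   0.6 -4.3]
202 [23.2 -0.6 -8.2] [23.   0.6 -7.4]
208 [ 20.7  -0.6 -12.7] [ 20.8   0.6 -12.9]
214 [ 18.3  -0.6 -16.8] [ 18.3   0.5 -16.9]
220 [ 15.8  -0.6 -20.1] [ 16.1   0.5 -21.3]
226 [ 13.9  -0.6 -25.1] [ 13.7   0.5 -24.7]
232 [ 11.6  -0.5 -28.6] [ 11.8   0.5 -29. ]
238 [  9.5  -0.5 -32.1] [  9.5   0.5 -31.9]
244 [  7.6  -0.5 -35.9] [  7.6   0.5 -35.8]
250 [  5.5  -0.5 -38.7] [  5.    0.5 -37.4]
256 [  0.7  -0.5 -35.1] [  0.8   0.5 -35.3]
33 [69.  0. 95.] 281.0813276326743 122.7081654483029
35 [73.  0. 93.] 281.08365848244426 118.26222134560318
37 [76.  0. 90.] 281.08599054438076 113.81439632154546
39 [80.  0. 87.] 281.0883235584043 109.3652024963359
41 [83.  0. 84.] 281.09065717932424 104.9153155601146
```

View pics/c13.png

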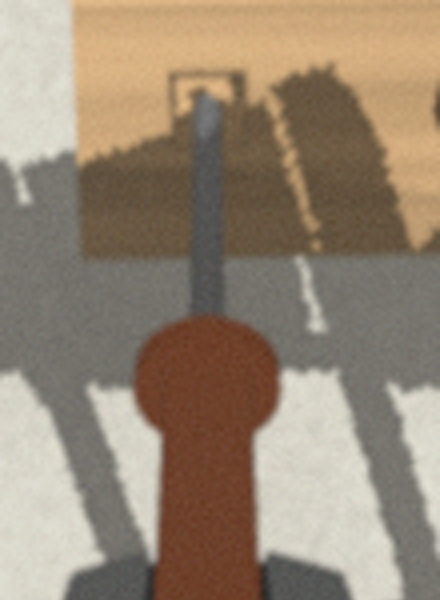

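```bash
python3 -m crank '[[0.015,0,0,0],[0,0,0.11,0],[0,0,0.11,0],[0,0,0,0],[-0.026,0,0.019,0],[-0.026,0,0.019,0],[-0.028,0,0.019,0],[-0.028,0,0.019,0],[0,0,0,0],[0,0,0,0]]'
python3 -m crank '[[0,0,-0.1,0],[0,0,-0.15,0],[0,0,-0.05,0],[0,0,0,0],[0,0,0,0],[0,0,0,0],[0,0,0,0],[0,0,0,0],[0,0,0,0],[0,0,0,0]]'
cat >> h.py <<'E'
def styl(f,o):
    im,d,P=load(f); X=pts(d,P); t=o['tool_pos'];a=o['ee_rot'][2]
    R=np.array([[np.cos(a),np.sin(a),0],[np.sin(a),-np.cos(a),0],[0,0,-1]])
    L=(X-t)@R*1000
    for v in range(70,262,6): print(v,np.round(L[v,280],1),np.round(L[v,282],1))
    return im
E
python3 - <<'E'
from h import *
snap('wrist','w14');o=robot.get_obs();print(o['tool_pos'],o['ee_rot'])
im=styl('w14',o)
cv2.imwrite('pics/c14.png',cv2.resize(im[70:270,230:340],None,fx=3,fy=3,interpolation=cv2.INTER_CUBIC)[:,:,::-1])
E
```

```text
time: 22.35
tool_pos: [0.4015, 0.3203, 0.1803]
ee_rot: [-3.142, 0.0, 0.24]
wrist_force: [0.5, 0.2, 1.4]
width: 0.0138
time: 23.6
tool_pos: [0.4017, 0.3203, 0.2404]
ee_rot: [3.142, -0.0, 0.239]
wrist_force: [-0.5, -0.6, -0.0]
width: 0.0135
[0.40169197 0.32032312 0.24037577] [ 3.14153965e+00 -6.25606759e-05  2.39402893e-01]
70 [117.5  -1.2 131.6] [117.1   0.6 129.5]
76 [112.1  -1.2 131.2] [112.    0.6 130.2]
82 [106.8  -1.2 131.2] [106.7   0.7 130.6]
88 [101.4  -1.2 130.9] [101.4   0.7 131.2]
94 [90.9 -1.  75.2] [90.8  0.6 74.2]
100 [85.8 -1.  67.6] [85.9  0.6 68.7]
106 [81.2 -0.9 63.4] [81.   0.6 61.2]
112 [76.5 -0.9 56. ] [76.5  0.6 56. ]
118 [72.1 -0.9 51.2] [72.1  0.6 51.9]
124 [67.8 -0.9 45.5] [67.8  0.6 46.6]
130 [63.7 -0.8 41.5] [63.7  0.6 40.4]
136 [59.7 -0.8 35.6] [59.7  0.6 36.5]
142 [55.8 -0.8 31.1] [55.8  0.6 31.8]
148 [52.1 -0.8 26.8] [52.1  0.6 27. ]
154 [48.5 -0.8 21.9] [48.6  0.5 21.2]
160 [44.9 -0.8 18.6] [46.3  0.5  4.6]
166 [43.1 -0.7  1.2] [43.1  0.5  0.8]
172 [38.8 -0.7  5.9] [39.2  0.5  3.2]
178 [36.1 -0.7 -0.6] [36.1  0.5 -0.6]
184 [33.1 -0.7 -4.3] [32.9  0.5 -3.3]
190 [30.3 -0.6 -8.6] [30.3  0.5 -8.1]
196 [ 27.5  -0.6 -11.8] [ 27.3   0.5 -11. ]
202 [ 24.5  -0.6 -14.3] [ 24.6   0.5 -14.4]
208 [ 22.   -0.6 -18.1] [ 21.7   0.5 -16.8]
214 [ 19.2  -0.6 -20.6] [ 19.1   0.5 -20.3]
220 [ 16.7  -0.6 -23.7] [ 16.6   0.5 -23.6]
226 [ 14.5  -0.6 -27.5] [ 14.3   0.5 -27.1]
232 [ 12.   -0.5 -30.1] [ 12.1   0.5 -30.6]
238 [  9.6  -0.5 -32.9] [  9.7   0.5 -33.1]
244 [  7.3  -0.5 -35.5] [  66.4    0.2 -193.6]
250 [  5.1  -0.5 -38.4] [  5.2   0.5 -38.6]
256 [  0.5  -0.5 -35.1] [  0.9   0.5 -36. ]
```

View pics/c14.png

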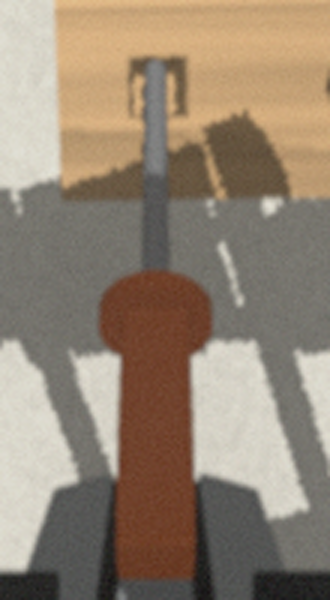

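```bash
python3 -m crank '[[0,0,-0.2,0.04],[0.008,0.26,0,0],[0.008,0.26,0,0],[0.008,0.26,0,0],[0.008,0.26,0,0],[0.008,0.26,0,0],[0.008,0.26,0,0],[0.008,0.26,0,0],[0,0,0,0],[0,0,0,0]]'
python3 -m crank '[[0,0,0.15,0],[0,0,0.2,0],[0,0,0.15,0],[0,0,0.05,0],[0,0,0,0],[0,0,0,0],[0,0,0,0],[0,0,0,0],[0,0,0,0],[0,0,0,0]]'
python3 - <<'E'
from h import *
snap('wrist','w15');o=robot.get_obs();print(o['tool_pos'],o['ee_rot'])
im=styl('w15',o)
snap('side','d15');snap('scene','s15')
E
```

```text
time: 24.9
tool_pos: [0.4766, -0.0357, 0.2804]
ee_rot: [-3.141, 0.0, 0.176]
wrist_force: [-0.5, 0.4, -0.2]
width: 0.0137
time: 26.15
tool_pos: [0.4767, -0.0362, 0.1704]
ee_rot: [3.142, -0.0, 0.176]
wrist_force: [0.0, 0.2, -0.5]
width: 0.0139
[ 0.47664963 -0.03615801  0.17037291] [3.14151368e+00 1.67472592e-05 1.76362838e-01]
70 [114.2  -1.2 110.8] [114.3   0.6 111.4]
76 [109.2  -1.1 110. ] [109.2   0.6 110.3]
82 [104.2  -1.1 110.1] [104.4   0.6 111.7]
88 [ 99.3  -1.2 111.1] [ 99.4   0.6 112.3]
94 [90.8 -1.  74.2] [90.9  0.6 74.5]
100 [85.9 -1.  68.4] [85.9  0.6 68.6]
106 [81.2 -1.  63. ] [81.1  0.6 61.1]
112 [76.5 -0.9 56.1] [76.5  0.6 56.5]
118 [72.1 -0.9 50.2] [72.1  0.6 53. ]
124 [67.8 -0.9 46.1] [67.8  0.6 45.8]
130 [63.7 -0.9 41.5] [63.7  0.5 40.3]
136 [59.7 -0.8 36.5] [59.7  0.5 36.6]
142 [55.9 -0.8 30.8] [55.8  0.5 32. ]
148 [52.1 -0.8 26.5] [52.1  0.5 26.2]
154 [48.5 -0.8 21.4] [48.5  0.5 22.3]
160 [45.1 -0.8 17.2] [46.3  0.5  4.7]
166 [43.1 -0.7  0.9] [43.2  0.5  0.4]
172 [39.1 -0.7  4.2] [38.9  0.5  5.3]
178 [36.  -0.7 -0. ] [36.1  0.5 -0.3]
184 [33.  -0.7 -3.6] [33.1  0.5 -3.9]
190 [30.  -0.7 -6.9] [30.1  0.5 -7.4]
196 [ 27.3  -0.6 -11.1] [ 27.5   0.5 -11.9]
202 [ 24.5  -0.6 -13.9] [ 24.5   0.5 -14.1]
208 [ 21.9  -0.6 -17.6] [ 21.8   0.5 -17.4]
214 [ 19.3  -0.6 -20.7] [ 19.3   0.5 -20.8]
220 [ 16.6  -0.6 -23.5] [ 17.1   0.5 -24.9]
226 [ 14.3  -0.6 -27.1] [ 14.3   0.5 -27. ]
232 [ 11.8  -0.6 -29.6] [ 11.7   0.5 -29.3]
238 [  9.7  -0.6 -33.2] [  9.5   0.5 -32.5]
244 [  7.   -0.5 -34.8] [  7.4   0.5 -35.8]
250 [  5.5  -0.5 -39.3] [  4.8   0.5 -37.4]
256 [  0.8  -0.5 -35.9] [  0.7   0.5 -35.6]
```

View pics/w15.png

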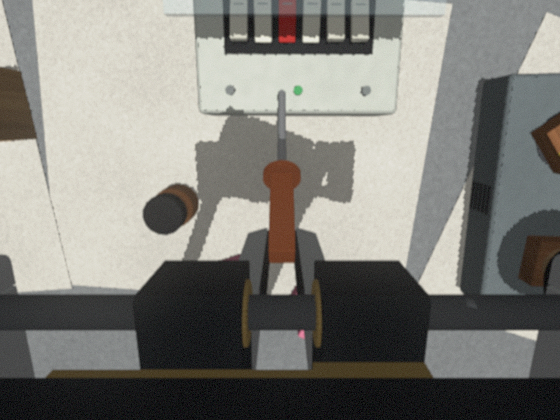

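View pics/d15.png

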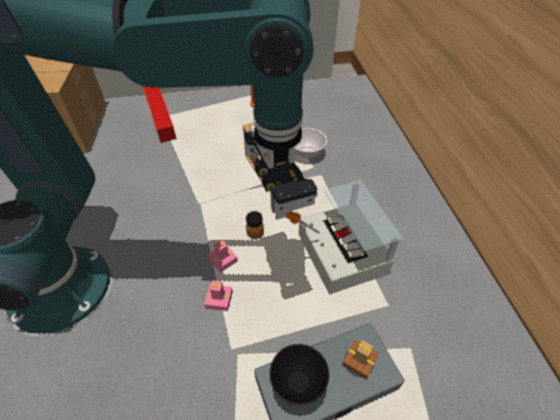

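Run:
```python
from h import *
t=np.array([.47665,-.03616,.17037]);a=.17636
R=np.array([[np.cos(a),np.sin(a),0],[np.sin(a),-np.cos(a),0],[0,0,-1]])
for f in ['w15','w8']:
    im,d,P=load(f); Rw=np.array(P['world_from_camera']); 
    print(f,np.round(Rw[:3,:3],4).tolist(),P['cx'])
    def w(u,v,z):
        r=Rw[:3,:3]@np.array([(u-P['cx'])/P['fx'],(v-P['cy'])/P['fy'],1]); return Rw[:3,3]+(z-Rw[2,3])/r[2]*r
    L=[('redfront',288,41,.066),('c1',199,111,.06),('c2',396,111,.06),('black1',225,53,.06),('black2',372,53,.06)] if f=='w15' else [('redfront',400/1.4,121/1.4,.066),('c1',307/1.4,190/1.4,.06),('c2',511/1.4,190/1.4,.06),('black1',338/1.4,131/1.4,.06),('black2',484/1.4,131/1.4,.06)]
    for n,u,v,z in L: p=w(u,v,z); print(n,np.round(p,4),np.round((p-t)@R*1000,1))
im,d,P=load('w15');cv2.imwrite('pics/c15.png',cv2.resize(im[0:130,190:410],None,fx=3.5,fy=3.5,interpolation=cv2.INTER_CUBIC)[...,::-1])
```

```text
w15 [[0.1762, -0.9578, -0.2271], [-0.9843, -0.1715, -0.0406], [-0.0001, 0.2307, -0.973]] 281.41280906763694
redfront [ 0.6116 -0.0178  0.066 ] [136.1   5.6 104.4]
c1 [0.5419 0.0507 0.06  ] [ 79.5 -74.1 110.4]
c2 [ 0.5732 -0.1239  0.06  ] [ 79.6 103.3 110.4]
black1 [0.594  0.0343 0.06  ] [127.9 -48.8 110.4]
black2 [ 0.6164 -0.091   0.06  ] [128.   78.5 110.4]
w8 [[0.1761, -0.957, -0.2304], [-0.9844, -0.1716, -0.0398], [-0.0014, 0.2338, -0.9723]] 281.41280906763694
redfront [ 0.61   -0.0145  0.066 ] [135.1   2.1 104.4]
c1 [0.54   0.0554 0.06  ] [ 78.5 -79.1 110.4]
c2 [ 0.5715 -0.1203  0.06  ] [ 78.6  99.5 110.4]
black1 [0.5935 0.036  0.06  ] [127.6 -50.5 110.4]
black2 [ 0.6153 -0.0862  0.06  ] [127.7  73.6 110.4]
```

View pics/c15.png

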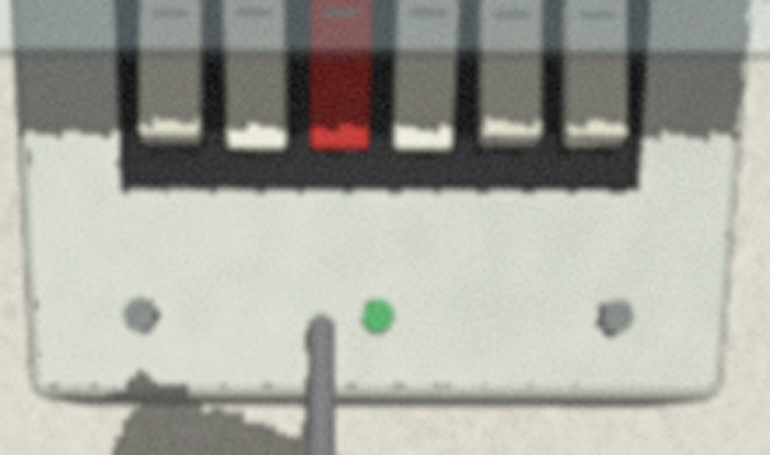

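```bash
python3 -m crank '[[0,0.0225,0.045,0],[0.06,0,0,0],[0.06,0,0,0],[0.06,0,0,0],[0.06,0,0,0],[0.06,0,0,0],[0.06,0,0,0],[0,0,0,0],[0,0,0,0],[0,0,0,0]]'
python3 - <<'E'
from h import *
snap('wrist','w16');o=robot.get_obs();print(o['tool_pos'],o['ee_rot'])
snap('side','d16');snap('scene','s16')
a=cv2.resize(cv2.imread('pics/d16.png')[170:300,280:410],None,fx=3,fy=3);b=cv2.resize(cv2.imread('pics/s16.png')[200:330,240:370],None,fx=3,fy=3)
cv2.imwrite('pics/c16.png',np.hstack([a,b]))
c=cv2.imread('pics/w16.png');cv2.imwrite('pics/c16w.png',cv2.resize(c[0:200,180:380],None,fx=3,fy=3))
E
```

```text
time: 27.55
tool_pos: [0.548, -0.0279, 0.1615]
ee_rot: [3.141, -0.0, 0.176]
wrist_force: [0.5, 0.6, -0.8]
width: 0.0139
[ 0.54803668 -0.02793762  0.1615124 ] [ 3.14143307e+00 -7.94669813e-05  1.76375371e-01]
```

View pics/c16.png

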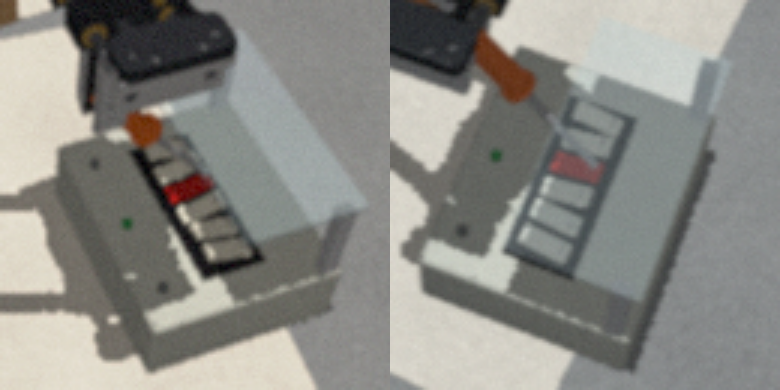

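View pics/c16w.png

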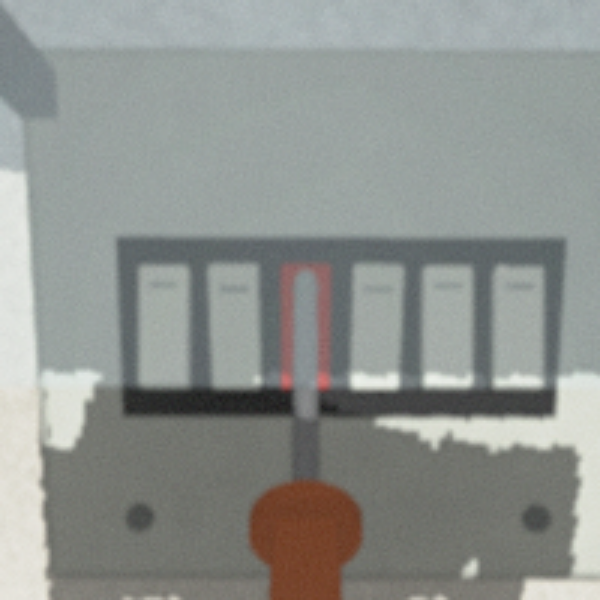

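```bash
python3 -m crank '[[-0.005,0,0.01,0],[0,0,0.01,0],[0,0,0.01,0],[0,0,0.01,0],[0,0,0.01,0],[0,0,0.01,0],[0,0,0,0],[0,0,0,0],[0,0,0,0],[0,0,0,0]]'
cat > v.py <<'E'
from h import *
import sys
k=sys.argv[1]
snap('wrist','w'+k);o=robot.get_obs();print(o['tool_pos'],o['wrist_force'],o['time'])
snap('side','d'+k)
a=cv2.resize(cv2.imread('pics/d'+k+'.png')[170:300,280:410],None,fx=4,fy=4,interpolation=cv2.INTER_CUBIC)[:400,:400]
c=cv2.resize(cv2.imread('pics/w'+k+'.png')[65:165,230:330],None,fx=4,fy=4,interpolation=cv2.INTER_CUBIC)
cv2.imwrite('pics/c'+k+'.png',np.hstack([a,c]))
E
python3 v.py 17
```

```text
time: 28.95
tool_pos: [0.5475, -0.028, 0.1494]
ee_rot: [3.141, -0.0, 0.177]
wrist_force: [-0.3, 0.8, 1.9]
width: 0.0135
[ 0.54743809 -0.02802434  0.14941441] [-0.07437638  0.93448523  0.91130352] 29.0
```

View pics/c17.png

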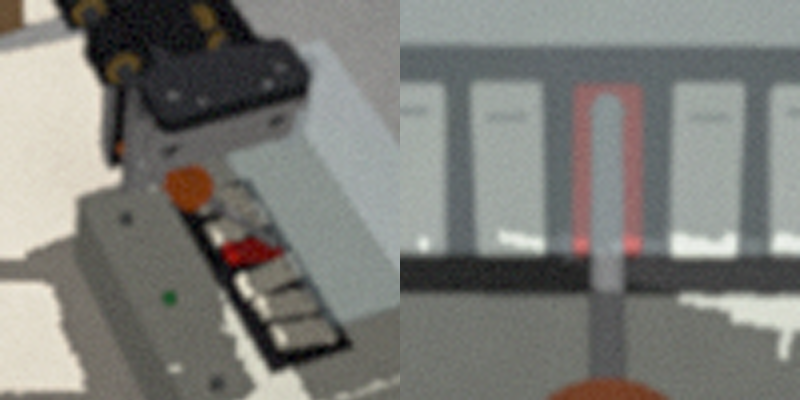

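```bash
python3 -m crank '[[0,0,0.008,0],[0,0,0.007,0],[0,0,0,0],[0,0,0,0],[0,0,0,0],[0,0,0,0],[0,0,0,0],[0,0,0,0],[0,0,0,0],[0,0,0,0]]'
python3 v.py 18; python3 -c "
from h import *
styl('w18',robot.get_obs())" | sed -n '3,20p'
```

```text
time: 30.3
tool_pos: [0.5474, -0.028, 0.1464]
ee_rot: [3.141, -0.0, 0.177]
wrist_force: [-0.9, -0.6, 3.8]
width: 0.0136
[ 0.54735195 -0.02805192  0.14637871] [-0.94639113 -1.47971336  4.22134526] 30.35
82 [92.2 -0.7 13.6] [92.1  0.5 13.1]
88 [88.6 -0.7 12.1] [88.7  0.5 12.8]
94 [85.2 -0.7 12.5] [85.1  0.5 11.9]
100 [81.7 -0.7 11.9] [81.7  0.5 12.5]
106 [78.3 -0.7 12.8] [78.3  0.5 13.1]
112 [74.7 -0.7 12.4] [74.7  0.5 12.5]
118 [71.2 -0.7 12.7] [71.2  0.5 13.1]
124 [67.6 -0.7 12. ] [67.6  0.5 13.4]
130 [63.7 -0.8 34.6] [63.7  0.5 35.7]
136 [59.8 -0.8 30.7] [59.8  0.5 31.9]
142 [56.  -0.8 26.9] [56.   0.5 26.4]
148 [52.3 -0.8 22.7] [52.3  0.5 22.7]
154 [48.8 -0.8 18.4] [48.8  0.5 18.5]
160 [46.6 -0.7  2. ] [46.5  0.5  2.9]
166 [43.2 -0.7 -0.1] [43.3  0.5 -0.4]
172 [39.5 -0.7  1.1] [39.3  0.5  2.5]
178 [36.3 -0.7 -1.9] [36.3  0.5 -1.7]
184 [33.3 -0.7 -5.4] [33.4  0.5 -5.7]
```

View pics/c18.png

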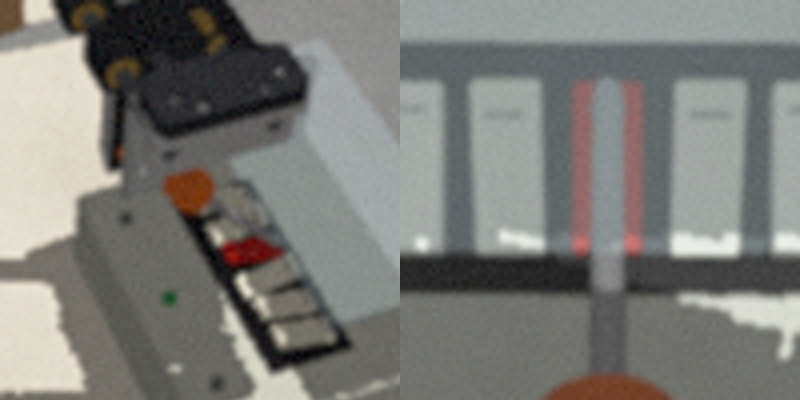

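```bash
python3 -m crank '[[0,0,-0.02,0],[0,0,-0.03,0],[-0.03,0,0,0],[-0.06,0,0,0],[-0.06,0,0,0],[-0.06,0,0,0],[-0.06,0,0,0],[-0.06,0,0,0],[-0.06,0,0,0],[0,0,-0.1,0]]'
python3 -m crank '[[0,0,-0.1,0],[0,0,-0.1,0],[0,0,-0.1,0],[0,0,0,0],[0,0,0,0],[0,0,0,0],[0,0,0,0],[0,0,0,0],[0,0,0,0],[0,0,0,0]]'
python3 - <<'E'
from h import *
snap('wrist','w19');o=robot.get_obs();print(o['tool_pos'],o['ee_rot'],o['time'])
styl('w19',o)
snap('side','d19');snap('scene','s19')
a=cv2.resize(cv2.imread('pics/d19.png')[190:290,290:390],None,fx=4,fy=4,interpolation=cv2.INTER_CUBIC)
b=cv2.resize(cv2.imread('pics/d16.png')[190:290,290:390],None,fx=4,fy=4,interpolation=cv2.INTER_CUBIC)
c=cv2.resize(cv2.imread('pics/d15.png')[190:290,290:390],None,fx=4,fy=4,interpolation=cv2.INTER_CUBIC)
cv2.imwrite('pics/c19.png',np.hstack([c,a]))
c=cv2.resize(cv2.imread('pics/w19.png')[0:130,180:380],None,fx=4,fy=4,interpolation=cv2.INTER_CUBIC)
cv2.imwrite('pics/c19w.png',c)
E
```

```text
time: 31.65
tool_pos: [0.4683, -0.0417, 0.1749]
ee_rot: [-3.14, 0.004, 0.176]
wrist_force: [-0.4, -0.2, -0.3]
width: 0.0141
time: 32.9
tool_pos: [0.4706, -0.0417, 0.2364]
ee_rot: [3.142, -0.0, 0.177]
wrist_force: [0.4, 0.4, -0.5]
width: 0.0139
[ 0.47058484 -0.04172777  0.23638995] [ 3.14146610e+00 -5.25653026e-05  1.76587493e-01] 32.95
70 [124.5  -1.4 176.6] [124.7   0.7 177.8]
76 [118.7  -1.4 178. ] [118.5   0.7 177. ]
82 [112.6  -1.4 178. ] [112.4   0.7 176.5]
88 [95.4 -1.  75.3] [95.5  0.6 76.7]
94 [90.4 -1.  70. ] [90.3  0.6 68.5]
100 [85.6 -1.  64.7] [85.5  0.6 63. ]
106 [80.9 -0.9 59.3] [80.9  0.6 58.9]
112 [76.4 -0.9 53.5] [76.3  0.6 53. ]
118 [72.  -0.9 49.4] [72.   0.6 48.4]
124 [67.8 -0.9 43.2] [67.8  0.5 43.1]
130 [63.7 -0.8 37.8] [63.7  0.5 38.4]
136 [59.7 -0.8 33.5] [59.7  0.5 33.3]
142 [55.9 -0.8 28.9] [56.   0.5 27.4]
148 [52.3 -0.8 23.5] [52.2  0.5 24.6]
154 [48.6 -0.8 20. ] [48.7  0.5 18.9]
160 [46.4 -0.7  3.4] [46.5  0.5  3.1]
166 [43.1 -0.7  0.8] [43.1  0.5  0.8]
172 [39.1 -0.7  3.9] [39.3  0.5  2.6]
178 [36.1 -0.7 -0.7] [36.4  0.5 -2.3]
184 [33.2 -0.7 -4.7] [33.2  0.5 -4.6]
190 [30.3 -0.7 -8.2] [30.4  0.5 -8.8]
196 [ 27.4  -0.6 -11.6] [ 27.5   0.5 -11.8]
202 [ 24.6  -0.6 -14.6] [ 24.7   0.5 -15.1]
208 [ 21.8  -0.6 -17.2] [ 22.1   0.5 -18.5]
214 [ 19.2  -0.6 -20.5] [ 19.4   0.5 -21.2]
220 [ 16.7  -0.6 -23.8] [ 16.8   0.5 -24.2]
226 [ 14.1  -0.6 -26.5] [ 14.3   0.5 -26.9]
232 [ 11.7  -0.6 -29.2] [ 11.8   0.5 -29.7]
238 [  9.1  -0.6 -31.5] [  9.7   0.5 -33. ]
244 [  7.1  -0.5 -35. ] [  7.1   0.5 -34.9]
250 [  4.9  -0.5 -37.9] [  5.2   0.5 -38.6]
256 [  0.4  -0.5 -34.9] [  0.6   0.5 -35.3]
```

View pics/c19.png

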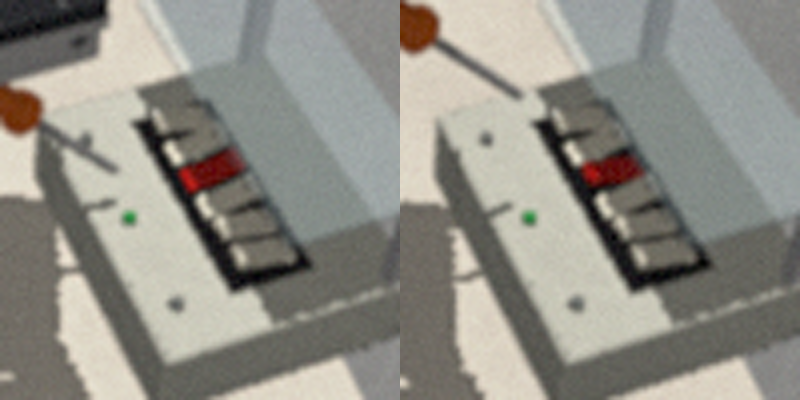

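View pics/w19.png

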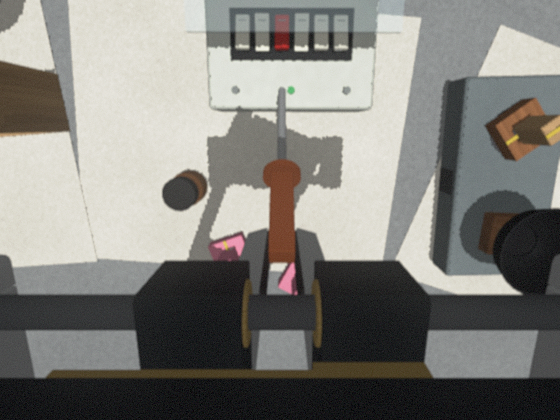

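```bash
python3 -m crank '[[0,0,-0.2,0],[-0.002,-0.262,0,0],[-0.002,-0.262,0,0],[-0.002,-0.262,0,0],[-0.002,-0.262,0,0],[-0.002,-0.262,0,0],[-0.002,-0.263,0,0],[-0.002,-0.263,0,0],[0,0,0,-0.04],[0,0,0,0]]'
python3 -m crank '[[0,0,0.1,0],[0,0,0.15,0],[0,0,0.1,0],[0,0,0,0],[0,0,0,0],[0,0,0,0],[0,0,0,0],[0,0,0,0],[0,0,0,0],[0,0,0,0]]'
python3 - <<'E'
from h import *
snap('wrist','w20');o=robot.get_obs();print(o['tool_pos'],o['ee_rot'],o['time'])
c=cv2.resize(cv2.imread('pics/w20.png')[50:190,200:380],None,fx=4,fy=4,interpolation=cv2.INTER_CUBIC)
cv2.imwrite('pics/c20.png',c)
styl('w20',o)
E
```

```text
time: 34.3
tool_pos: [0.403, 0.3198, 0.2761]
ee_rot: [3.141, 0.0, 0.24]
wrist_force: [0.3, -0.4, -0.2]
width: 0.0137
time: 35.55
tool_pos: [0.4033, 0.3193, 0.2063]
ee_rot: [3.141, 0.0, 0.239]
wrist_force: [0.1, -0.2, -0.5]
width: 0.0138
[0.40326322 0.31930311 0.2063063 ] [3.14151316e+00 8.51382346e-05 2.39433701e-01] 35.6
70 [111.9  -1.1  96. ] [111.8   0.6  95.5]
76 [107.2  -1.1  96.5] [107.1   0.6  95.9]
82 [102.4  -1.1  96. ] [102.6   0.6  97.8]
88 [95.5 -1.  76.6] [95.5  0.6 76.3]
94 [90.5 -1.  70.4] [90.5  0.6 70.3]
100 [85.6 -0.9 64.2] [85.6  0.6 64.8]
106 [80.9 -0.9 59.5] [80.8  0.6 57.8]
112 [76.4 -0.9 53.5] [76.4  0.6 53.3]
118 [72.  -0.9 49.3] [72.   0.6 47.7]
124 [67.8 -0.9 43.5] [67.8  0.6 42.5]
130 [63.7 -0.8 38.3] [63.7  0.6 38.6]
136 [59.7 -0.8 33.7] [59.7  0.6 33.6]
142 [55.9 -0.8 29.8] [55.9  0.6 28.9]
148 [52.1 -0.8 25.5] [52.2  0.5 24. ]
154 [48.6 -0.8 20.9] [48.7  0.5 19.9]
160 [46.5 -0.7  3.2] [46.5  0.5  3. ]
166 [43.2 -0.7  0.4] [43.1  0.5  1.4]
172 [39.3 -0.7  2.1] [39.2  0.5  3.1]
178 [36.3 -0.7 -1.8] [36.2  0.5 -1. ]
184 [33.  -0.7 -3.6] [32.9  0.5 -3.4]
190 [30.1 -0.6 -7.1] [30.2  0.5 -8. ]
196 [ 27.4  -0.6 -11.4] [ 27.4   0.5 -11.5]
202 [ 24.6  -0.6 -14.7] [ 24.5   0.5 -14.3]
208 [ 21.7  -0.6 -17.1] [ 22.1   0.5 -18.5]
214 [ 19.1  -0.6 -20.2] [ 19.5   0.5 -21.5]
220 [ 16.9  -0.6 -24.3] [ 16.6   0.5 -23.4]
226 [ 14.6  -0.6 -27.9] [ 14.4   0.5 -27.4]
232 [ 12.1  -0.5 -30.5] [ 12.1   0.5 -30.4]
238 [  9.4  -0.5 -32.3] [  9.6   0.5 -32.8]
244 [  7.2  -0.5 -35.4] [  7.3   0.5 -35.4]
250 [  5.2  -0.5 -38.6] [  5.    0.5 -38.1]
256 [  0.7  -0.5 -35.5] [  0.9   0.5 -35.9]
```

View pics/c20.png

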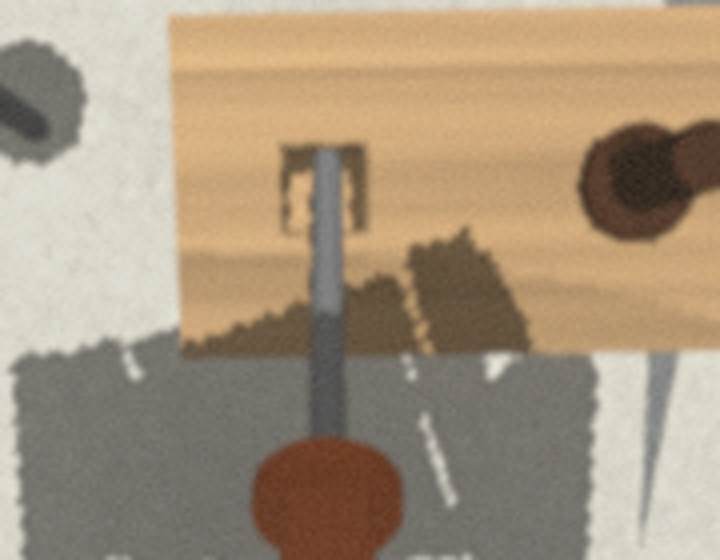

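```bash
python3 -m crank '[[0,0,0.05,0],[0,0,0.05,0],[0,0,0.03,0],[0,0,0,0],[0.041,0,-0.005,0],[0.041,0,-0.005,0],[0.04,0,-0.004,0],[0.04,0,-0.004,0],[0.04,0,-0.004,0],[0,0,0,0]]'
python3 - <<'E'
from h import *
snap('wrist','w21');o=robot.get_obs();print(o['tool_pos'],o['ee_rot'],o['time'])
snap('side','d21')
a=cv2.resize(cv2.imread('pics/d21.png')[40:200,180:340],None,fx=3,fy=3,interpolation=cv2.INTER_CUBIC)[:480,:400]
c=cv2.resize(cv2.imread('pics/w21.png')[90:250,220:350],None,fx=3,fy=3,interpolation=cv2.INTER_CUBIC)
cv2.imwrite('pics/c21.png',np.hstack([a,c]))
styl('w21',o)
E
```

```text
time: 36.85
tool_pos: [0.4435, 0.3289, 0.1841]
ee_rot: [3.141, -0.0, 0.239]
wrist_force: [-1.6, -0.6, -1.4]
width: 0.0142
[0.44325806 0.32885214 0.18425713] [ 3.14121269e+00 -4.39229817e-04  2.38964375e-01] 36.9
70 [125.8  -1.4 183.6] [125.7   0.8 182.9]
76 [119.5  -1.4 182.5] [119.6   0.8 183.2]
82 [113.5  -1.4 183.6] [113.5   0.8 183.8]
88 [107.2  -1.4 182.7] [107.2   0.8 182.8]
94 [100.9  -1.4 182.4] [101.    0.8 183.8]
100 [ 94.7  -1.4 183.8] [ 94.7   0.8 183.5]
106 [82.  -1.  75.3] [82.   0.6 75.1]
112 [77.4 -1.  74.6] [77.4  0.6 74.7]
118 [72.8 -1.  74.8] [72.8  0.6 73.6]
124 [68.2 -1.  74.2] [68.2  0.6 74.4]
130 [63.5 -1.  73.8] [63.5  0.7 74.8]
136 [58.8 -1.  74.5] [58.8  0.7 74.5]
142 [53.9 -1.  76.8] [53.9  0.7 77.4]
148 [49.7 -0.9 67. ] [49.7  0.6 66.6]
154 [45.6 -0.9 58.6] [45.5  0.6 60.1]
160 [41.8 -0.9 51.4] [41.8  0.6 51.5]
166 [38.2 -0.8 43.9] [38.3  0.6 43.2]
172 [34.7 -0.8 37.1] [34.9  0.6 35.9]
178 [34.1 -0.7 13.3] [34.3  0.6 12.5]
184 [30.8 -0.7 10.3] [30.7  0.6 10.6]
190 [27.  -0.7  9.5] [27.2  0.6  8.4]
196 [24.5 -0.7  3.1] [24.5  0.6  3. ]
202 [22.  -0.7 -2.3] [22.   0.5 -2.4]
208 [19.5 -0.6 -7.2] [19.4  0.5 -7. ]
214 [ 17.4  -0.6 -13. ] [ 17.1   0.5 -11.9]
220 [ 15.1  -0.6 -17.5] [ 15.    0.5 -17.2]
226 [ 12.7  -0.6 -21. ] [ 12.6   0.5 -21. ]
232 [ 10.8  -0.6 -25.9] [ 10.8   0.5 -25.8]
238 [  9.2  -0.6 -31. ] [  9.3   0.5 -31.4]
244 [  7.   -0.5 -34.1] [  6.9   0.5 -33.8]
250 [  5.   -0.5 -37.4] [  5.3   0.5 -38.3]
256 [  1.6  -0.5 -37.1] [  1.6   0.5 -37.3]
```

View pics/c21.png

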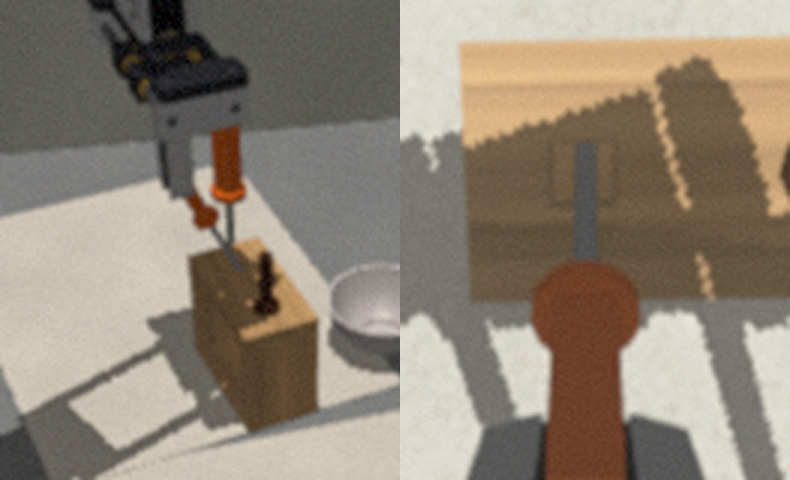

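```bash
python3 -m crank '[[0.038,0,-0.006,0],[0.038,0,-0.006,0],[0.038,0,-0.006,0],[0.037,0,-0.007,0],[0.037,0,-0.007,0],[0.037,0,-0.007,0],[0.033,0,-0.001,0],[0.033,0,0,0],[0,0,0,0],[0,0,0,0]]'
python3 - <<'E'
from h import *
snap('wrist','w22');o=robot.get_obs();print(o['tool_pos'],o['ee_rot'],o['time'])
snap('side','d22');snap('scene','s22')
a=cv2.resize(cv2.imread('pics/d22.png')[40:200,180:340],None,fx=3,fy=3,interpolation=cv2.INTER_CUBIC)[:480,:400]
c=cv2.resize(cv2.imread('pics/w22.png')[120:280,220:350],None,fx=3,fy=3,interpolation=cv2.INTER_CUBIC)
cv2.imwrite('pics/c22.png',np.hstack([a,c]))
styl('w22',o)
E
```

```text
time: 38.2
tool_pos: [0.4997, 0.3427, 0.1928]
ee_rot: [3.141, -0.001, 0.239]
wrist_force: [-1.5, -1.0, -0.7]
width: 0.0138
[0.49958022 0.34273502 0.19276851] [ 3.14148417e+00 -1.40559072e-03  2.39295666e-01] 38.25
70 [125.6  -1.4 181.3] [125.8   0.7 182.4]
76 [119.3  -1.4 180.3] [119.5   0.7 181. ]
82 [113.1  -1.4 179.1] [113.3   0.7 181.4]
88 [106.4  -1.4 174.9] [106.6   0.7 176.5]
94 [ 99.7  -1.4 168.4] [100.1   0.7 172.2]
100 [ 92.9  -1.3 158.9] [ 93.3   0.7 164.7]
106 [ 86.   -1.3 143.8] [ 86.3   0.7 148.1]
112 [ 82.3  -1.5 192.2] [ 82.3   0.8 192. ]
118 [ 75.6  -1.5 191. ] [ 75.6   0.8 191.3]
124 [ 69.   -1.5 191.5] [ 69.    0.8 191.2]
130 [ 62.2  -1.5 192.2] [ 62.2   0.8 192.4]
136 [ 55.4  -1.5 192.5] [ 55.4   0.8 192. ]
142 [ 48.6  -1.5 191.1] [ 48.5   0.8 193.2]
148 [ 41.6  -1.5 192.7] [ 41.7   0.8 191.5]
154 [ 34.6  -1.5 192.3] [ 34.7   0.9 191.5]
160 [ 27.6  -1.5 192.2] [ 27.6   0.9 192.2]
166 [ 21.3  -1.5 185.6] [ 21.2   0.9 186.6]
172 [ 14.   -1.5 187.5] [ 13.8   0.9 189.2]
178 [23.1 -1.  83.2] [23.1  0.7 83.1]
184 [17.9 -1.  82.8] [17.9  0.7 83.3]
190 [12.7 -1.  83. ] [12.8  0.7 82.5]
196 [ 7.2 -1.  83.8] [ 7.3  0.7 83.1]
202 [ 2.  -1.  83.1] [ 1.9  0.7 83.3]
208 [-0.1 -1.  69.9] [-0.2  0.7 70.4]
214 [ 8.5 -0.8 19.1] [ 9.   0.6 17.1]
220 [ 4.5 -0.8 18.4] [ 4.2  0.6 19.3]
226 [ 5.1 -0.7  2.6] [4.6 0.6 4.3]
232 [ 4.7 -0.6 -8.2] [ 5.1  0.6 -9.3]
238 [  5.5  -0.6 -21.3] [  5.3   0.5 -20.6]
244 [  5.7  -0.5 -31.1] [  5.1   0.5 -29.6]
250 [  4.5  -0.5 -36.9] [  4.5   0.5 -36.7]
256 [  1.7  -0.5 -37.9] [  0.7   0.5 -35.5]
```

View pics/c22.png

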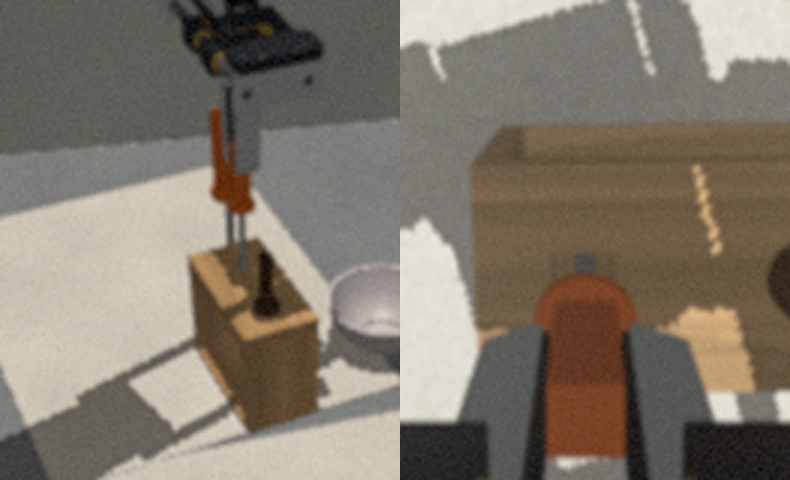

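```bash
python3 -m crank '[[-0.026,0,0,0],[0,0,0.07,0],[0,0,0.07,0],[0,0,0.07,0],[0,0,0.05,0],[0,0,0.02,0],[0,0,0.005,0],[0,0,0,0],[0,0,0,0],[0,0,0,0]]'
python3 - <<'E'
from h import *
snap('wrist','w23');o=robot.get_obs();print(o['tool_pos'],o['wrist_force'],o['time'])
snap('side','d23')
a=cv2.resize(cv2.imread('pics/d23.png')[40:200,180:340],None,fx=3,fy=3,interpolation=cv2.INTER_CUBIC)[:480,:400]
c=cv2.resize(cv2.imread('pics/w23.png')[120:280,220:350],None,fx=3,fy=3,interpolation=cv2.INTER_CUBIC)
cv2.imwrite('pics/c23.png',np.hstack([a,c]))
E
```

```text
time: 39.6
tool_pos: [0.4942, 0.3415, 0.1362]
ee_rot: [-3.141, -0.001, 0.239]
wrist_force: [0.6, 0.5, -0.3]
width: 0.0141
[0.49417426 0.34149156 0.13605587] [1.15627675 0.32638089 0.24999659] 39.65
```

View pics/c23.png

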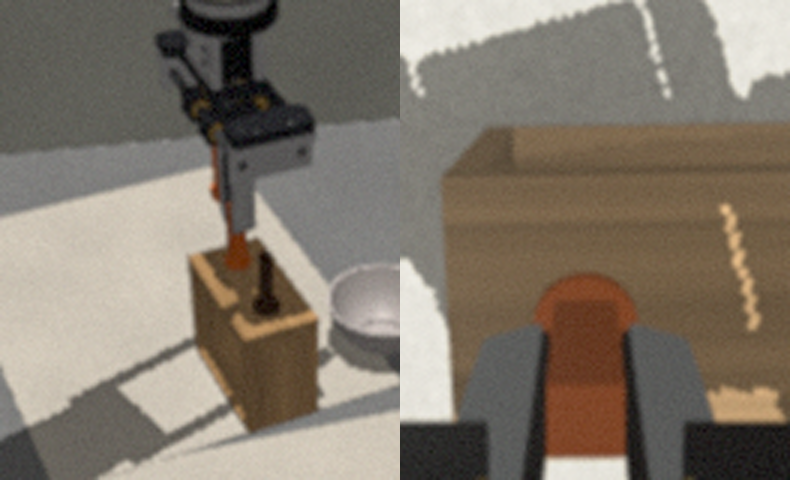

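Seated; release and rise.

```bash
python3 -m crank '[[0,0,0,0],[0,0,0,0],[0,0,0,0],[0,0,0,0],[0,0,-0.08,0],[0,0,-0.15,0],[0,0,-0.25,0],[0,0,-0.25,0],[-0.25,0,0,0],[-0.15,0,0,0]]' -0.1
python3 -m crank '[[0,0,0,0],[0,0,0,0],[0,0,0,0],[0,0,0,0],[0,0,0,0],[0,0,0,0],[0,0,0,0],[0,0,0,0],[0,0,0,0],[0,0,0,0]]'
python3 - <<'E'
from h import *
im,d,P=snap('wrist','w24');o=robot.get_obs();print(o['tool_pos'],o['wrist_force'],o['time'],o['width'])
snap('side','d24');snap('scene','s24')
X=pts(d,P);X[d==0]=np.nan
hsv=cv2.cvtColor(im,cv2.COLOR_RGB2HSV)
m=(hsv[...,0]<14)&(hsv[...,1]>160)&(np.hypot(X[...,0]-.491,X[...,1]-.341)<.03)&(X[...,2]>.1)
z=X[...,2][m];print(m.sum(),np.percentile(z,[1,10,50,90,99]))
t=m&(X[...,2]>.165);print('top',X[t].mean(0));c=m&(X[...,2]<.125)&(X[...,2]>.108);print('collar z',np.median(X[c][:,2]),np.nanmin(X[c],0),np.nanmax(X[c],0))
o=np.hstack([rect(im,P,(.491,.341),zz,.04,.0002) for zz in (.115,.17)])
o[200,::3]=(0,255,255);o[::3,200]=(0,255,255);o[::3,600]=(0,255,255);cv2.imwrite('pics/r24.png',o[...,::-1])
E
```

```text
time: 40.95
tool_pos: [0.4157, 0.3226, 0.2846]
ee_rot: [-3.14, -0.004, 0.239]
wrist_force: [-0.1, -0.5, -0.1]
width: 0.0519
time: 42.2
tool_pos: [0.4163, 0.3224, 0.2818]
ee_rot: [3.142, -0.0, 0.239]
wrist_force: [-0.8, 0.3, -0.3]
width: 0.0517
[0.41629697 0.32243895 0.28176208] [ 0.06411822 -0.5539139   0.56929304] 42.25 0.051985198035362015
316 [0.11350442 0.11493768 0.16947225 0.17045917 0.17123495]
top [0.49146523 0.34062965 0.16969205]
collar z 0.11496419980403355 [0.48148116 0.32954415 0.11242661] [0.50285812 0.35133593 0.123716  ]
```

View pics/r24.png

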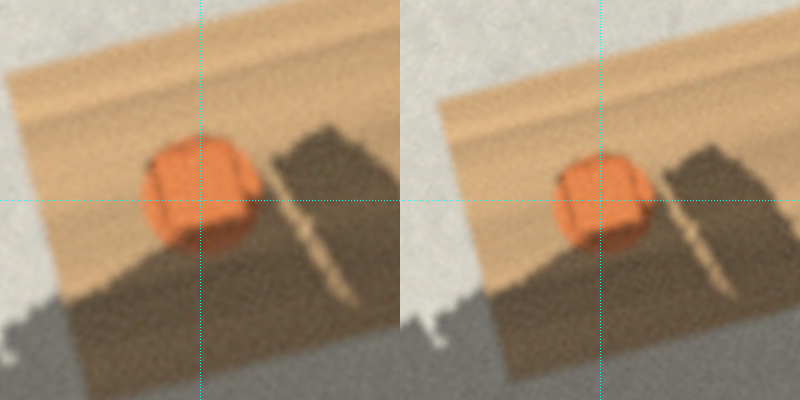

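View pics/s24.png

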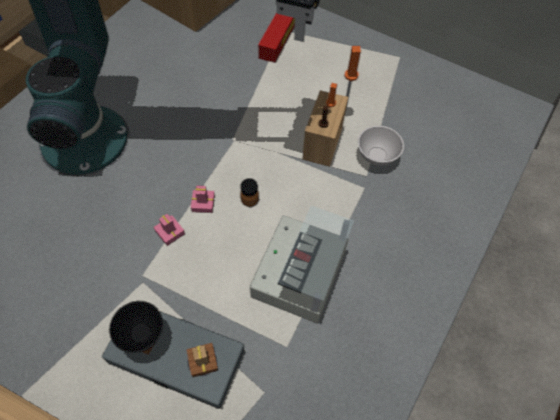

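View pics/d24.png

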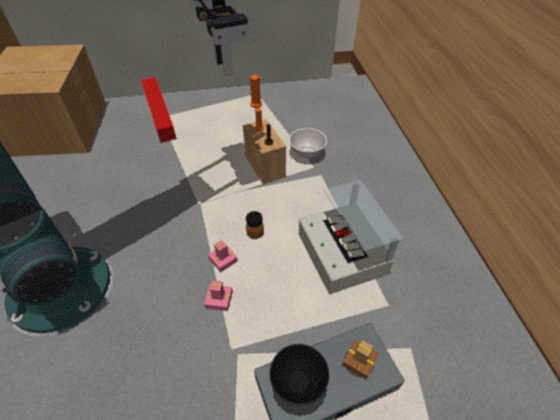

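Run:
```python
import cv2,numpy as np
r=[]
for n,(x,y) in [('side',(315,200)),('scene',(270,220))]:
    r.append(np.hstack([cv2.resize(cv2.imread(f'pics/{f}.png')[y:y+75,x:x+75],(380,300),interpolation=cv2.INTER_CUBIC) for f in ((n+'0'),('d24' if n=='side' else 's24'))]))
cv2.imwrite('pics/cmp.png',np.vstack(r))
```

```text
(no output)
```

View pics/cmp.png

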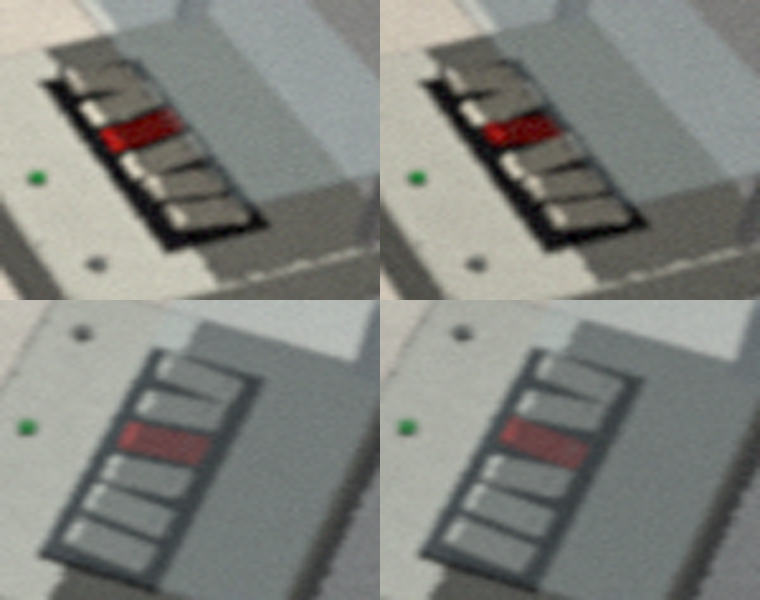

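```bash
python3 -c "
from bench import robot
o=robot.get_obs();print(o['time'],o['wrist_force'],max(abs(o['qvel'])))
print(robot.close_job())"
```

```text
42.35 [-0.09789704 -0.81781243  0.20825137] 0.001014607349615476
the job is handed in; nothing more can be done
None
```

The job is done and handed in at 42.4 s, with every step completed; the interface gives no verdict, so what follows is from my own checks.

- **Chuck:** I turned it about 1.03 rad to match the shaft's flats, slid it home and let go. Afterwards its hub top measured 69.8 mm and its stem top 109.8 mm above the table. It lay centred on the shaft, within about 1 mm in the picture.
- **Red rocker:** The tool can only point straight down, so I tilted the stylus to about 40° in the grip by levering it against its own hole in the rack. The tip then pressed the far half, with the wrist force reaching about 4 N. In the last pictures the red rocker's slope has changed and now matches the white ones that are on. I could not read its angle directly.
- **Stylus:** I levered it upright again in the same hole, lowered it and released it. Its collar top measured 115 mm and its top 170 mm above the table, and it stands upright within 1 mm of where it started.
- **Bystanders:** The white rockers, wet bowl, jar, rice bowl and brush look unchanged in the before and after pictures. I did not measure them.

**Disagreement between measurements:** A console measurement taken while the arm was still moving was about 4 mm off sideways. I corrected it with a picture taken at rest before pressing.

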